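# Index a pail in the riveting jig

## Task

The galvanised pail was clamped in the ear-riveting jig with its seam in the wrong place. Swing the clamp handle fully back to free the pail, turn the pail in its nest until the red seam mark on its rim stands at the tip of the jig's yellow pointer, then swing the clamp shut again so that its pad bears on the rim and the mark is still at the pointer. Leave the pail seated in its nest and let go of everything; do not shift the hammer, the spare pail or the rivet tray.

Things in the scene. Friction and masses are not known exactly. Their poses are not given: they have to be found in the camera images.
- jig: green jig fixed to the bench, base 250 x 315 x 12 mm. Origin at bench height on the nest's axis; x points to the yellow pointer, y to the clamp, z up. On -y a dark riveting post, 50 mm wide, 132 high, face 91 mm from the axis; clamp column 44 x 36 mm at y = 147 mm, 188 high; pointer post at x = 112 mm, 134 high. The -x side is open, for getting at the rim.
- nest_centre (a point): centre of the nest's floor, 22 mm above the bench, on which the pail's foot stands. A ring 12 mm high with a 2 mm gap round the foot keeps the pail centred but free to turn.
- pointer_tip (a point): tip of the yellow pointer blade, 5 mm outside the pail's rim and 7 mm below its top; blade 12 mm wide, 6 mm thick, top 140 mm above the bench.
- pail_rim (a point): centre of the mouth at rim level (147 mm above the bench when seated); x points to the red mark, z up. Loose galvanised pail, 0.6 kg, 125 mm high, foot 116 mm, rim 160 mm across outside; the top 32 mm is an upright collar with an 8 mm thick wall, 72 to 80 mm from the axis: pinch it there, one finger inside, and carry it round the axis.
- pail_mark (a point): the red seam mark on the top of the pail's rim, mid-wall, 76 mm from the pail's axis; an 11 mm wide red stripe that also runs down the side over the seam.
- clamp_handle (a joint): angle of the clamp handle about its level pivot: 0 shut (handle upright, pad on the rim), 1.2 rad fully back (leaning outward, to the jig's +y). The arm with the pad is linked and lifts 1.75 times as far. Its own weight closes it (about 5 N at the grip): left at 1.0 rad or more it stays open, below about 0.8 rad it drops shut.
- clamp_pivot (a point): pivot of the clamp's handle and arm, 175 mm above the bench; the hinge axis is level, along the jig's x.
- handle_grip (a point): centre line of the blue round handle grip, 20 mm in diameter and 62 mm long (40 to 102 mm from the pivot), at 75 mm from the pivot. z points along the handle to its free end, x along the hinge axis.
- clamp_arm: steel clamp arm, 20 mm wide, 12 mm thick, with a round rubber pad at its end; origin at the pivot. Shut, it lies level towards the pail; open, it stands up past vertical; its end passes 260 mm above the bench on the way.
- clamp_pad (a point): centre of the underside of the rubber pad (24 mm in diameter), 71 mm from the pivot; shut, it lies on top of the rim.
- spare_centre (a point): bystander: centre, half-way up, of a spare loose pail of the same size without a red mark, standing on the bench on the robot's right. Leave it alone.
- hammer_grip (a point): bystander: hammer 270 mm long lying on the bench on the robot's left; point on its handle. Leave it alone.
- rivet_tray: bystander: grey tray 110 x 160 x 35 mm with rivets and pail ears; origin under its centre. Leave it alone.

How it is judged:
By the outcome, as a careful person would: the job done as asked, in the order asked, and still so for the second after the job is handed in, with the robot touching nothing.
It also fails if it takes over 67 s, if anything falls off the work surface, if the arm or the gripper's body presses on something with over 40 N, if the wrist force passes 120 N, or if a joint passes its speed limit or range.

## Robot

A 6-joint arm with a two-finger parallel gripper is mounted at the origin on the work surface. World frame = base frame: x ahead of the robot, y to its left, z up, the work surface at z = 0. Lengths are in mm, angles in rad, forces in N, time in s.
With the tool pointing down it reaches from about 325 to 750 mm from the base axis. Payload 7.6 kg.
Tool frame: the origin (TCP) lies at the very end of the fingers, on their centre line; the grasp point (between the pads) lies 19 mm behind it (ctrl.hold_point_z is the distance from the TCP to the grasp point, in mm); x points along the fingers, z is the direction in which the jaws open and shut, and the axes are right-handed (so a half turn about x gives the same grasp; the last joint's range is limited). The gripper opens to 85 mm and grips with 20 to 120 N. Pads are 22 mm wide; open, the fingers measure 114 mm over their backs; the gripper's body (76 mm by 85 mm) begins 54 mm behind the grasp point. The pads swing forward as they close: fully open they stand 13 mm farther back than shut.
Start: joints at [1.256, 0.052, 1.401, -0, 1.689, -0.07], TCP at [127.222, 509.372, 231.323] pointing down, gripper open.
Joint ranges: [-2.9, 2.9], [-0.91, 2.17], [0.12, 2.37], [-1.06, 4.2], [0.26, 2.73], [-2.93, 2.93]. Speed limits (rad/s): [2.57, 2.57, 3.01, 3.14, 3.14, 3.14].

## Interface

Orientations are given as [roll, pitch, yaw] about the fixed x, y, z axes, in that order (R = Rz(yaw) Ry(pitch) Rx(roll)).
In Python, from plant import monitor, optics, ctrl gives the robot as it stands.
- The arm moves only by the shell command python3 -m jog 'ROWS' [FORCE]. ROWS is JSON, a list of rows, each a list of 7 numbers: the shift along the tool's x, y, z in m, then the turn, a rotation vector about the tool's x, y, z in rad, then the closure, from 0 (fully open) to 1 (shut). In form: [[dx, dy, dz, ax, ay, az, hand], ...]. A call has 1 to 12 rows; each row shifts and turns the commanded pose from where the row before left it, along the tool's axes as they then stand; what a row does not reach is not made up. A row lasts 1/10 s, in which the tool goes at most 50 mm and 8.59 degrees, less where a joint would pass 70% of its speed; a pose out of reach is approached as far as the arm can. A call with a gripper value outside its range is refused whole. The fingers move at their own pace and stop on an object; FORCE is the grip in N (left out, the last holds). Time passes only in rows, so rows that do not move let the fingers close. It gives the time, the measured TCP pose, the force and the opening at its end, in the units of the state.
- monitor.state(): the state, without advancing time (a new reading comes with each control period).
- optics.grab_frame(name): name is "scene" or "side" or "wrist"; returns the picture (384x512x3 uint8, red, green, blue); there is no depth.
- optics.camera_params(name): a dict with "camera_matrix" (3x3 intrinsics, pixels), "distortion" ([k1, k2, p1, p2, k3] as OpenCV has them; the pictures are not rectified), "R" (3x3) and "t" (3): a world point X has camera coordinates R X + t; the wrist camera has in their place "tool_from_camera" (4x4, takes a point from camera to tool coordinates, whose origin is the TCP and whose axes are the tool frame's). Camera axes: x right, y down, z forward; pixel columns grow to the right and rows downward; lengths in mm; the calibration is good to about 2 mm. A picture is of the moment at which its call begins: read the wrist's pose just before it. camera_params takes no time and is no camera call.
- ctrl.hand_in(): hands the job in, once; it reports no verdict.
Trained networks look in the newest picture that a camera, given by its name, has taken for a name from the list of things; names that differ only in an ending like _2 or _b are one class to them, and where a whole thing is asked for, a point or a joint stands for the part that bears it (a point fixed in the world has none). Each returns a list of dicts, best first, with "confidence" (0 to 1); they miss things now and then, are a little off and sometimes report something else, mostly with a low value. They report only what shows in the picture. A call takes as long as a camera call.
- optics.boxes_of(camera, label): "bbox" ([left, top, right, bottom] in pixels, round what is visible of it).
- optics.masks_of(camera, label): "region" (384x512 bool, what is visible of it) and "bbox" ([left, top, right, bottom] in pixels, round what is visible of it).
- optics.landmark_of(camera, label): "at" ([column, row] in pixels: a listed point, or the origin of a listed thing).
The state is a dict: "clock": time; "joint_pos": joint angles; "qvel": joint speeds; "effort": joint torques, N m; "tool_pos": TCP position; "ee_rot": TCP orientation; "force": force on the tool from outside, world axes, zero at the start; "ft_torque": the same for the moment, N m; "gripper_width": opening from 0.0 (shut) to 1.0 (fully open).
Only numpy, scipy, OpenCV 4.12 (cv2) and the standard library are available. Lean on these libraries where they do the work, as an engineer would, in place of code of your own. Each camera call takes 0.05 s, during which the arm holds its last target.

## Working session

There is one attempt and no reset: what is moved stays moved. The work goes in short steps, Python scripts to look and compute and a shell command to move; the robot and the scene stay as the last step left them, time stands still between calls to the robot, and variables do not carry over. Pictures are saved under pics/ and viewed, and the job is handed in when it is done.

```bash
ls; mkdir -p pics; python3 - <<'E'
from plant import monitor, optics, ctrl
import cv2
print(monitor.state())
for n in ("scene","side"):
    im=optics.grab_frame(n); cv2.imwrite(f"pics/{n}0.png",cv2.cvtColor(im,cv2.COLOR_RGB2BGR))
    print(optics.camera_params(n))
    for l in ("nest_centre","pointer_tip","pail_rim","pail_mark","clamp_pivot","handle_grip","clamp_pad","jig","spare_centre","hammer_grip","rivet_tray"):
        r=optics.landmark_of(n,l); print(n,l,[(q['at'],round(q['confidence'],2)) for q in r[:3]])
print(monitor.state()['clock'])
print(optics.camera_params("wrist"))
E
```

```text
pics
{'clock': 0.0, 'joint_pos': array([ 1.25569440e+00,  5.28661772e-02,  1.40172490e+00,  4.83937087e-06,
        1.68861482e+00, -7.03022558e-02]), 'qvel': array([-0.00101822, -0.00074683, -0.0003312 , -0.00178267, -0.00019954,
        0.00055868]), 'effort': array([ 1.43763173e-04, -3.81665182e+01, -3.60183799e+01, -8.17979344e-05,
        6.19517683e-03,  1.45725897e-05]), 'tool_pos': array([127.12327193, 509.06378497, 230.45695128]), 'ee_rot': array([ 3.06831086,  1.56918308, -1.88887723]), 'force': array([-0.02574063,  0.28386424,  0.0047144 ]), 'ft_torque': array([-0.05255439, -0.0321967 ,  0.00058858]), 'gripper_width': 1.0008629867544376}
{'camera_matrix': array([[482.27470012,   0.        , 251.64261343],
       [  0.        , 482.27470012, 195.51495264],
       [  0.        ,   0.        ,   1.        ]]), 'distortion': array([-0.21034866,  0.        ,  0.        ,  0.        ,  0.        ]), 'R': array([[ 0.66519824,  0.74652019, -0.01479554],
       [ 0.43391492, -0.40262065, -0.80598663],
       [-0.60764229,  0.52972088, -0.5917488 ]]), 't': array([-316.16086774,  -92
[... 1398 characters left out ...]
, 0.79), ([219.7, 183.2], 0.56)]
side rivet_tray [([319.2, 180.3], 0.62)]
1.2
{'camera_matrix': array([[292.32234925,   0.        , 253.6888108 ],
       [  0.        , 292.32234925, 192.21103682],
       [  0.        ,   0.        ,   1.        ]]), 'distortion': array([-0.07581917,  0.        ,  0.        ,  0.        ,  0.        ]), 'tool_from_camera': array([[ 8.84214637e-04, -3.27948307e-01,  9.44695256e-01,
        -1.42253525e+02],
       [-3.20892263e-04, -9.44695669e-01, -3.27948151e-01,
         8.36402976e+01],
       [ 9.99999558e-01, -1.31688440e-05, -9.40549812e-04,
         7.91941574e-01],
       [ 0.00000000e+00,  0.00000000e+00,  0.00000000e+00,
         1.00000000e+00]])}
```

View pics/scene0.png

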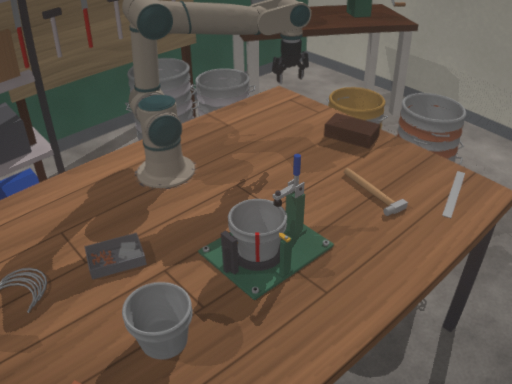

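View pics/side0.png

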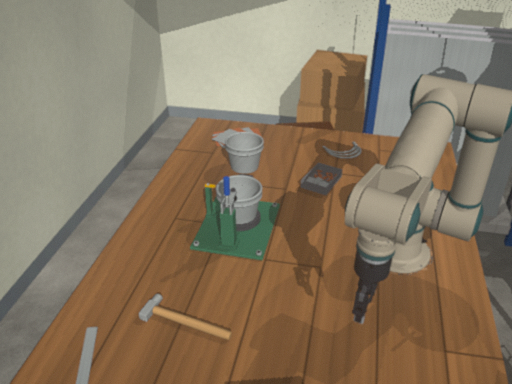

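```bash
cat > h.py <<'E'
import numpy as np, cv2
from plant import monitor, optics, ctrl
from scipy.optimize import least_squares
from scipy.spatial.transform import Rotation as Ro
def proj(n,P):
    c=optics.camera_params(n)
    P=np.atleast_2d(np.array(P,float))
    return cv2.projectPoints(P,cv2.Rodrigues(np.array(c['R']))[0],np.array(c['t']),c['camera_matrix'],np.array(c['distortion']))[0][:,0]
def jig2w(j,P):
    P=np.atleast_2d(np.array(P,float)); c,s=np.cos(j[2]),np.sin(j[2])
    return np.c_[j[0]+c*P[:,0]-s*P[:,1], j[1]+s*P[:,0]+c*P[:,1], P[:,2]]
def save(n,im,x0=0,y0=0,x1=512,y1=384,k=1,pts=()):
    o=cv2.cvtColor(im,cv2.COLOR_RGB2BGR)[y0:y1,x0:x1]
    o=cv2.resize(o,None,fx=k,fy=k,interpolation=cv2.INTER_CUBIC)
    for p in pts: cv2.circle(o,(int((p[0]-x0+.5)*k),int((p[1]-y0+.5)*k)),3,(255,0,255),1)
    cv2.imwrite(f"pics/{n}.png",o)
E
cat > fit.py <<'E'
from h import *
obs=[("scene",(85,0,140),(280.3,232)),("scene",(0,0,147),(255.8,215.8)),("scene",(0,147,175),(292.4,187.3)),("scene",(0,147,250),(296.3,161.5)),("scene",(0,76,147),(278,205.7)),
("side",(85,0,140),(215.9,184.3)),("side",(0,0,147),(241,189.1)),("side",(0,147,175),(226.7,205.4)),("side",(0,147,250),(227.6,184.6)),("side",(0,0,0),(242.4,219.3))]
f=lambda j: np.concatenate([proj(n,jig2w(j,P))[0]-np.array(u) for n,P,u in obs])
best=min((least_squares(f,[600,-50,y],loss='soft_l1',x_scale=[10,10,.1]) for y in np.arange(-3,3.2,1)),key=lambda r:r.cost)
j=best.x; print(j,best.cost); print(np.round(f(j).reshape(-1,2),1))
P=jig2w(j,[(85,0,140),(0,0,147),(0,147,175),(0,147,250),(0,76,147),(125,157.5,12),(125,-157.5,12),(-125,-157.5,12),(-125,157.5,12),(0,-91,132)])
for n,b in (("scene",(190,140,340,300)),("side",(170,160,300,270))):
    save(n+"1",optics.grab_frame(n),*b,4 if n=="scene" else 5,proj(n,P)); print(proj(n,P).round().tolist())
E
python3 fit.py
```

```text
Traceback (most recent call last):
  File "fit.py", line 5, in <module>
    best=min((least_squares(f,[600,-50,y],loss='soft_l1',x_scale=[10,10,.1]) for y in np.arange(-3,3.2,1)),key=lambda r:r.cost)
  File "fit.py", line 5, in <genexpr>
    best=min((least_squares(f,[600,-50,y],loss='soft_l1',x_scale=[10,10,.1]) for y in np.arange(-3,3.2,1)),key=lambda r:r.cost)
              ~~~~~~~~~~~~~^^^^^^^^^^^^^^^^^^^^^^^^^^^^^^^^^^^^^^^^^^^^^^^^^
  File "fit.py", line 4, in <lambda>
    f=lambda j: np.concatenate([proj(n,jig2w(j,P))[0]-np.array(u) for n,P,u in obs])
                                ~~~~^^^^^^^^^^^^^^
  File "h.py", line 6, in proj
    c=optics.camera_params(n)
ValueError: time passes only in moves, steps and waits
```

```bash
python3 - <<'E'
import re
s=open('h.py').read()
s=s.replace("def proj","_C={}\ndef cam(n):\n    if n not in _C: _C[n]=optics.camera_params(n)\n    return _C[n]\ndef proj").replace("    c=optics.camera_params(n)\n    P","    c=cam(n)\n    P")
open('h.py','w').write(s)
E
python3 fit.py
```

```text
[556.34854724 -52.53331115   6.27555586] 14.98065133474945
[[-2.4 -0.2]
 [ 0.5 -1.1]
 [ 2.4 -2.1]
 [-0.4  1.4]
 [-1.4 -2.4]
 [-0.2  0.6]
 [-1.7 -2.9]
 [ 1.1 -1.6]
 [-0.7 -0.5]
 [-2.3  0.7]]
[[278.0, 232.0], [256.0, 215.0], [295.0, 185.0], [296.0, 163.0], [277.0, 203.0], [326.0, 248.0], [243.0, 304.0], [187.0, 254.0], [267.0, 209.0], [230.0, 234.0]]
[[216.0, 185.0], [239.0, 186.0], [228.0, 204.0], [227.0, 184.0], [234.0, 199.0], [193.0, 240.0], [219.0, 189.0], [282.0, 197.0], [265.0, 251.0], [245.0, 176.0]]
```

View pics/scene1.png

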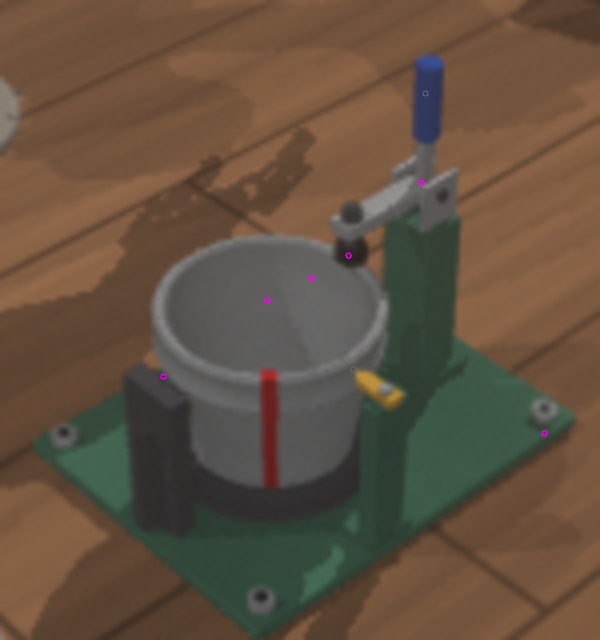

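View pics/side1.png

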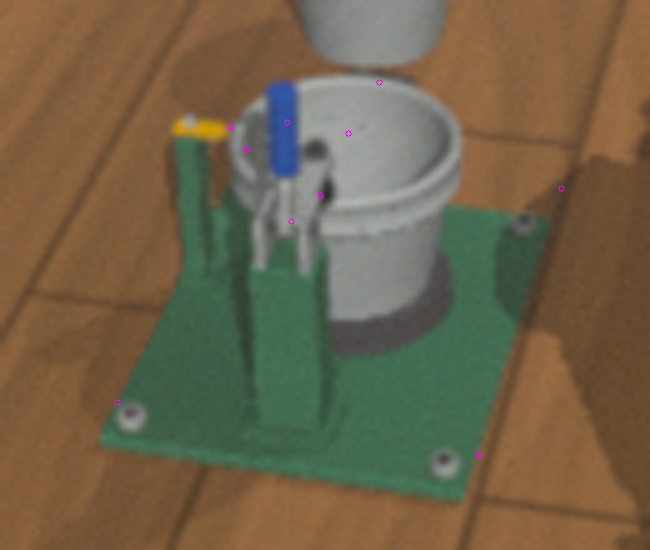

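```bash
cat > fit2.py <<'E'
from h import *
obs=[("scene",(85,0,140),(279.3,233.8)),("scene",(0,0,147),(257.4,217)),("scene",(0,147,175),(292.4,187.3)),("scene",(0,147,246),(297,165)),("scene",(0,76,147),(278,205.7)),
("side",(85,0,140),(215.9,186)),("side",(0,0,147),(239.1,188.3)),("side",(0,147,175),(226.7,205.4)),("side",(0,147,246),(226.8,186)),("side",(0,76,147),(234.,199)),
("scene",(125,1,12),(333.5,243.5)),("scene",(125,-1,12),(253.7,297.5)),("scene",(-125,-1,12),(198.7,250.7)),
("side",(125,1,12),(190.8,247)),("side",(-125,1,12),(263,258.5)),("side",(-125,-1,12),(280,203.5))]
def pt(j,P): return (P[0],j[3]+157.5*P[1],12) if abs(P[1])==1 else P
f=lambda j: np.concatenate([proj(n,jig2w(j,pt(j,P)))[0]-np.array(u) for n,P,u in obs])
best=min((least_squares(f,[600,-50,y,20],loss='soft_l1',x_scale=[10,10,.1,10]) for y in np.arange(-3,3.2,1)),key=lambda r:r.cost)
j=best.x; print(j,best.cost); print(np.round(f(j).reshape(-1,2),1))
np.save('jig.npy',j)
m=np.array([255.8+0.3,232.8])
g=lambda a: (proj("scene",jig2w(j,(76*np.cos(a[0]),76*np.sin(a[0]),147)))[0]-m)
r=least_squares(g,[-.8]); print("mark ang",r.x,r.fun)
E
python3 fit2.py
```

```text
[ 5.58220694e+02 -5.12925808e+01 -5.45703181e-03  3.37106196e+01] 16.368768762129662
[[-0.5 -1.9]
 [-0.3 -2.2]
 [ 3.1 -2. ]
 [-0.5 -0.9]
 [-0.7 -2.3]
 [-0.8 -0.9]
 [-0.5 -2. ]
 [ 0.5 -1.4]
 [-0.4 -0.7]
 [-0.9 -0.3]
 [ 0.5 -0.8]
 [ 0.4 -0.1]
 [-1.6 -1.5]
 [-1.5 -0.5]
 [-0.4 -1.1]
 [-0.4 -1.2]]
mark ang [-0.76459722] [-0.00608926  0.37922414]
```

```bash
cat >> h.py <<'E'
def pose():
    s=monitor.state(); return np.array(s['tool_pos']),Ro.from_euler('xyz',s['ee_rot'])
def rows(waypts,hand,start=None,step=.035,ang=.13):
    """waypts: list of (pos mm, Rotation) ; prints rows"""
    p,R=start if start else pose()
    out=[]
    for P,Q in waypts:
        P=np.array(P,float); d=np.linalg.norm(P-p)/1000; w=(R.inv()*Q).as_rotvec()
        n=max(1,int(np.ceil(max(d/step,np.linalg.norm(w)/ang))))
        for k in range(n):
            dp=R.inv().apply((P-p)/1000/(n-k)); w=(R.inv()*Q).as_rotvec()/(n-k)
            row=[round(float(v),4) for v in dp]+[round(float(v),3) for v in w]
            out.append(row+[hand])
            p=p+R.apply(row[:3])*1000; R=R*Ro.from_rotvec(row[3:6])
    for i in range(0,len(out),12): print(str(out[i:i+12]).replace(" ",""))
    print(len(out),p.round(1),R.as_matrix().round(3).tolist())
    return p,R
def down(yaw):  # tool x down, tool z = (cos yaw, sin yaw,0)
    z=np.array([np.cos(yaw),np.sin(yaw),0]); x=np.array([0,0,-1.]); y=np.cross(z,x)
    return Ro.from_matrix(np.c_[x,y,z])
E
python3 - <<'E'
from h import *
p,R=pose(); print(R.as_matrix().round(3))
for yw in (0,np.pi): 
    print((R.inv()*down(yw)).as_rotvec())
rows([((556,95.5,330),down(0))],0.4)
E
```

```text
[[ 0.    -0.97   0.242]
 [ 0.     0.242  0.97 ]
 [-1.    -0.     0.   ]]
[ 1.32599516e+00  8.99820086e-05 -4.01325104e-05]
[-1.81559749e+00  4.29121328e-05  9.62142628e-05]
[[-0.0055,-0.0287,-0.0165,0.074,0.0,-0.0,0.4],[-0.0055,-0.0298,-0.0144,0.074,0.0,-0.0,0.4],[-0.0055,-0.0308,-0.0121,0.074,0.0,-0.0,0.4],[-0.0055,-0.0316,-0.0098,0.074,0.0,-0.0,0.4],[-0.0055,-0.0323,-0.0074,0.074,0.0,-0.0,0.4],[-0.0055,-0.0327,-0.005,0.074,0.0,-0.0,0.4],[-0.0055,-0.033,-0.0026,0.073,0.0,-0.0,0.4],[-0.0055,-0.0331,-0.0002,0.074,0.0,-0.0,0.4],[-0.0055,-0.033,0.0022,0.073,0.0,-0.0,0.4],[-0.0055,-0.0328,0.0047,0.074,0.0,-0.0,0.4],[-0.0055,-0.0324,0.0071,0.073,0.0,-0.0,0.4],[-0.0055,-0.0317,0.0094,0.074,0.0,-0.0,0.4]]
[[-0.0055,-0.031,0.0117,0.073,0.0,-0.0,0.4],[-0.0054,-0.03,0.0139,0.074,0.0,-0.0,0.4],[-0.0055,-0.0289,0.0161,0.073,0.0,-0.0,0.4],[-0.0054,-0.0277,0.0182,0.074,0.0,-0.0,0.4],[-0.0055,-0.0263,0.0202,0.073,0.0,-0.0,0.4],[-0.0054,-0.0247,0.0221,0.074,0.0,-0.0,0.4]]
18 [556.   95.5 330. ] [[0.0, 0.0, 1.0], [0.0, 1.0, -0.0], [-1.0, 0.0, 0.0]]
```

```bash
python3 -m jog '[[-0.0055,-0.029,-0.0165,0.074,0,0,0.3],[-0.0055,-0.030,-0.0144,0.074,0,0,0.3],[-0.0055,-0.031,-0.012,0.074,0,0,0.3],[-0.0055,-0.0315,-0.01,0.074,0,0,0.3],[-0.0055,-0.032,-0.0075,0.074,0,0,0.3],[-0.0055,-0.033,-0.005,0.074,0,0,0.3],[-0.0055,-0.033,-0.0025,0.073,0,0,0.3],[-0.0055,-0.033,0,0.074,0,0,0.3],[-0.0055,-0.033,0.002,0.073,0,0,0.3],[-0.0055,-0.033,0.0045,0.074,0,0,0.3],[-0.0055,-0.0325,0.007,0.073,0,0,0.3],[-0.0055,-0.032,0.0095,0.074,0,0,0.3]]' 40
python3 -m jog '[[-0.0055,-0.031,0.0115,0.073,0,0,0.3],[-0.0055,-0.03,0.014,0.074,0,0,0.3],[-0.0055,-0.029,0.016,0.073,0,0,0.3],[-0.0055,-0.0275,0.018,0.074,0,0,0.3],[-0.0055,-0.0265,0.02,0.073,0,0,0.3],[-0.0055,-0.025,0.022,0.074,0,0,0.3],[0,0,0,0,0,0,0.3]]'
python3 - <<'E'
from h import *
p,R=pose(); print(p,R.as_matrix().round(3).tolist())
im=optics.grab_frame("wrist"); save("w0",im,k=1.5)
for l in ("pointer_tip","pail_rim","pail_mark","clamp_pivot","handle_grip","clamp_pad"):
    r=optics.landmark_of("wrist",l); print(l,[(q['at'],round(q['confidence'],2)) for q in r[:3]])
E
```

```text
clock: 2.5
tool_pos: [414.6, 231.6, 297.7]
ee_rot: [0.171, 1.57, 0.609]
force: [0.6, -0.0, -0.3]
gripper_width: 0.698
clock: 3.2
tool_pos: [557.9, 91.3, 329.8]
ee_rot: [-1.822, 1.57, -1.828]
force: [-0.0, -0.6, 0.0]
gripper_width: 0.698
[557.8840929   91.28866579 329.82346526] [[-0.0, 0.006, 1.0], [-0.001, 1.0, -0.006], [-1.0, -0.001, -0.0]]
pointer_tip []
pail_rim [([252.6, 271.7], 0.95)]
pail_mark [([294.8, 305.0], 0.94)]
clamp_pivot [([256.9, 173.4], 0.64)]
handle_grip [([253.7, 195.9], 0.85), ([297.6, 302.8], 0.73)]
clamp_pad [([255.5, 220.9], 0.61)]
```

View pics/w0.png

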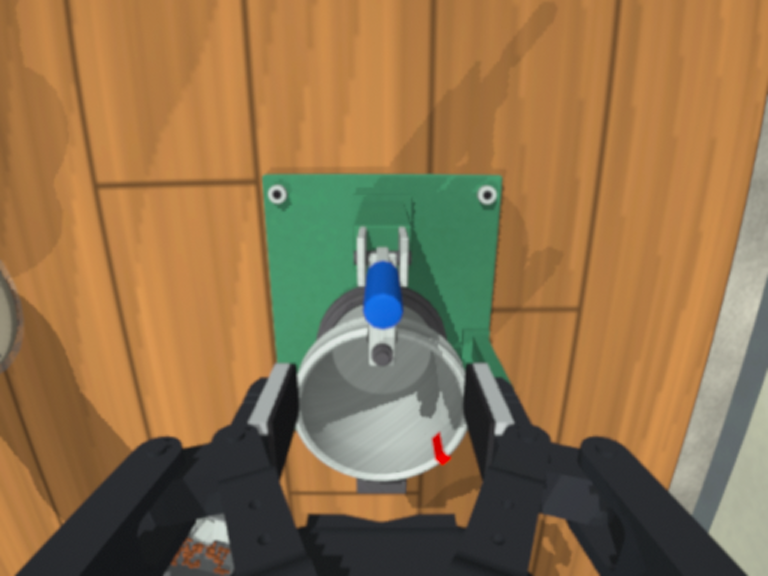

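```bash
cat >> h.py <<'E'
def wproj(P,pr=None):
    c=cam("wrist"); p,R=pr or pose(); T=np.array(c['tool_from_camera'])
    tool=R.inv().apply(np.atleast_2d(P)-p); cc=(tool-T[:3,3])@T[:3,:3]
    return cv2.projectPoints(cc,np.zeros(3),np.zeros(3),c['camera_matrix'],np.array(c['distortion']))[0][:,0]
E
python3 - <<'E'
from h import *
j=np.load('jig.npy'); pr=pose()
obs=[((0,147,277),(255.3,206.7)),((0,0,147),(254.5,268)),((125,j[3]+157.5,12),(334,117.5)),((-125,j[3]+157.5,12),(175.5,117.5)),((0,76,162),(255,233))]
# outer rim: left edge x ~297/1.5, right 466/1.5
for P,u in obs: print(P,wproj(jig2w(j,P),pr).round(1),u)
f=lambda v: np.concatenate([wproj(jig2w([v[0],v[1],v[2]],P if i not in(2,3) else (P[0],v[3]+157.5,12)),pr)[0]-u for i,(P,u) in enumerate(obs)])
r=least_squares(f,j,x_scale=[10,10,.1,10],loss='soft_l1'); print(r.x,r.fun.round(1))
v=r.x; P=[(80*np.cos(a),80*np.sin(a),147) for a in np.arange(0,6.28,.4)]+[(85,0,140),(0,-91,132)]
save("w0b",optics.grab_frame("wrist"),k=1.5,pts=np.r_[wproj(jig2w(v,P),pr)])
E
```

```text
(0, 147, 277) [[257.1 213.2]] (255.3, 206.7)
(0, 0, 147) [[254.7 276.7]] (254.5, 268)
(125, np.float64(191.21061962610838), 12) [[335.8 119.6]] (334, 117.5)
(-125, np.float64(191.21061962610838), 12) [[174.6 118.5]] (175.5, 117.5)
(0, 76, 162) [[255.3 230. ]] (255, 233)
[ 5.58067098e+02 -4.63012204e+01  1.38845896e-03  3.10337226e+01] [ 0.2  0.1  0.1  5.5  1.   0.  -1.9  0.1 -0.3 -6.8]
```

View pics/w0b.png

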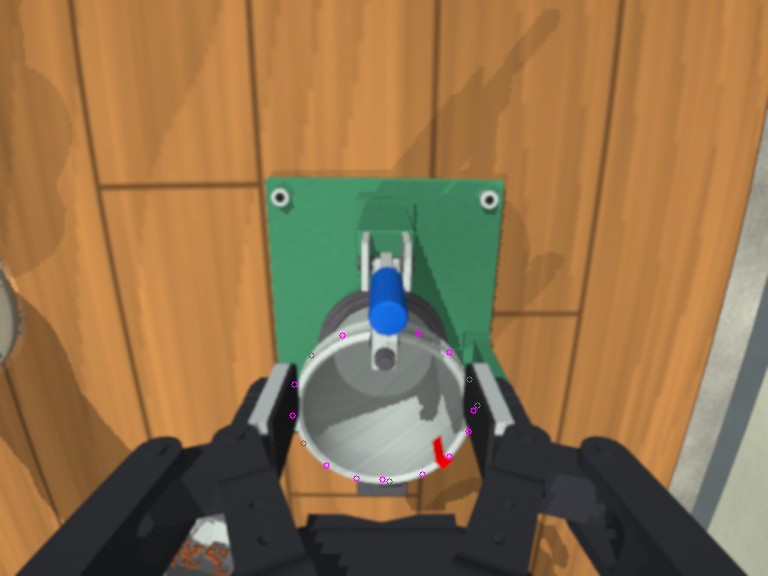

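```bash
python3 - <<'E'
from h import *
j=np.load('jig.npy'); 
pr=pose(); im=optics.grab_frame("wrist"); print(pr[0])
P=[(80*np.cos(a),80*np.sin(a),147) for a in np.arange(0,6.28,.4)]+[(0,147,277),(125,191.2,12),(-125,191.2,12)]
save("w1",im,k=1.5,pts=wproj(jig2w(j,P),pr)); save("w1z",im,170,110,350,340,2.6,pts=wproj(jig2w(j,P),pr))
for l in ("pail_rim","pail_mark","clamp_pivot","handle_grip","clamp_pad"):
    r=optics.landmark_of("wrist",l); print(l,[(q['at'],round(q['confidence'],2)) for q in r[:3]])
print(wproj(jig2w(j,[(0,0,147),(76*np.cos(-.765),76*np.sin(-.765),147),(0,147,175),(0,147,250),(0,76,147)]),pr).round(1))
E
```

```text
[555.56609551  94.77066687 330.55976729]
pail_rim [([251.9, 276.9], 0.82)]
pail_mark [([293.5, 304.7], 0.6)]
clamp_pivot [([257.8, 178.0], 0.88)]
handle_grip [([257.0, 200.8], 0.98), ([138.6, 358.8], 0.57)]
clamp_pad []
[[254.7 276.6]
 [293.8 308.3]
 [255.8 174.9]
 [256.6 200. ]
 [255.1 224.5]]
```

View pics/w1z.png

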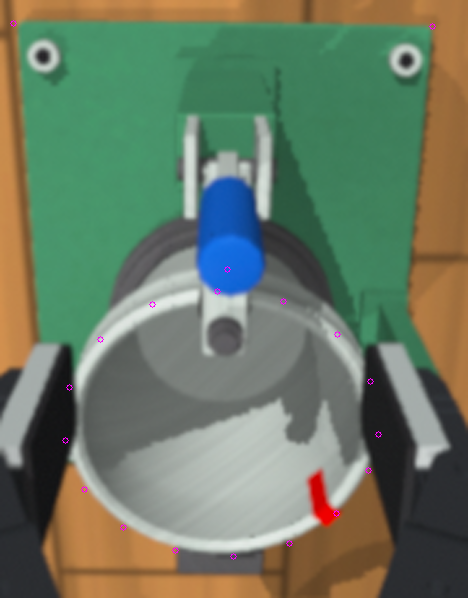

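```bash
python3 -m jog '[[0.0,0.001,0.003,0,0,0,0.3],[0.03,0,0,0,0,0,0.3],[0.03,0,0,0,0,0,0.3],[0.0265,0,0,0,0,0,0.3],[0,0,0,0,0,0,0.3],[0,0,0,0,0,0,0.3]]'
python3 - <<'E'
from h import *
print(pose()[0]); save("w2",optics.grab_frame("wrist"),k=1.5); save("s2",optics.grab_frame("side"),170,130,300,260,5)
print(monitor.state()['clock'])
E
```

```text
clock: 4.5
tool_pos: [559.1, 95.1, 244.5]
ee_rot: [1.126, 1.571, 1.126]
force: [-0.9, 0.2, 0.7]
gripper_width: 0.704
[559.14969808  95.08457124 244.48218577]
4.6
```

View pics/w2.png

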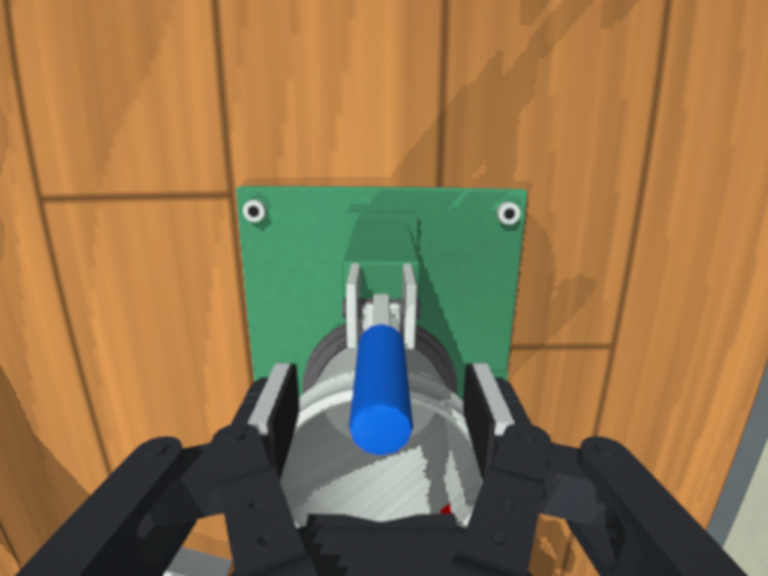

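View pics/s2.png

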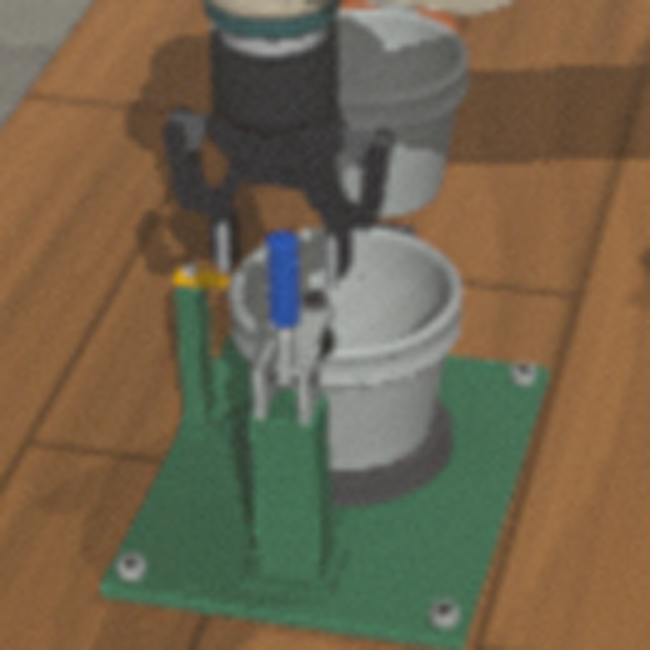

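```bash
python3 -m jog '[[0,0,0,0,0,0,0.9],[0,0,0,0,0,0,0.9],[0,0,0,0,0,0,0.9],[0,0,0,0,0,0,0.9],[0,0,0,0,0,0,0.9],[0,0,0,0,0,0,0.9]]' 40
cat > arc.py <<'E'
from h import *
def tp(th,r=88.5,x=559.,y0=95.7,k=.45):
    g=np.array([x,y0+r*np.sin(th),175+r*np.cos(th)]); ps=k*th
    Q=Ro.from_rotvec([-ps,0,0])*down(0)
    return g+19*Q.apply([1,0,0]),Q
E
python3 - <<'E'
from arc import *
st=tp(0)
rows([tp(t) for t in np.arange(1,21)*.06],0.9,start=st)
E
```

```text
clock: 5.2
tool_pos: [559.1, 95.1, 244.7]
ee_rot: [0.185, 1.57, 0.185]
force: [-1.9, 0.3, 5.2]
gripper_width: 0.216
[[0.0002,0.0048,0.0,0.0,0.0,-0.027,0.9],[0.0003,0.0048,0.0,0.0,0.0,-0.027,0.9],[0.0005,0.0047,0.0,0.0,0.0,-0.027,0.9],[0.0007,0.0048,0.0,0.0,0.0,-0.027,0.9],[0.0008,0.0047,-0.0,0.0,0.0,-0.027,0.9],[0.001,0.0047,0.0,0.0,0.0,-0.027,0.9],[0.0012,0.0047,0.0,0.0,0.0,-0.027,0.9],[0.0014,0.0046,-0.0,0.0,0.0,-0.027,0.9],[0.0015,0.0046,0.0,0.0,0.0,-0.027,0.9],[0.0017,0.0045,-0.0,0.0,0.0,-0.027,0.9],[0.0019,0.0044,-0.0,0.0,0.0,-0.027,0.9],[0.002,0.0044,0.0,0.0,0.0,-0.027,0.9]]
[[0.0022,0.0044,-0.0,0.0,0.0,-0.027,0.9],[0.0023,0.0042,0.0,0.0,0.0,-0.027,0.9],[0.0025,0.0042,0.0,0.0,0.0,-0.027,0.9],[0.0027,0.004,0.0,0.0,0.0,-0.027,0.9],[0.0028,0.004,0.0,0.0,0.0,-0.027,0.9],[0.0029,0.0039,-0.0,0.0,0.0,-0.027,0.9],[0.0031,0.0038,0.0,0.0,0.0,-0.027,0.9],[0.0033,0.0037,-0.0,0.0,0.0,-0.027,0.9]]
20 [559.  168.4 190.8] [[0.0, 0.0, 1.0], [-0.514, 0.858, 0.0], [-0.858, -0.514, 0.0]]
```

```bash
python3 -m jog '[[0.0002,0.0048,0,0,0,-0.027,0.9],[0.0003,0.0048,0,0,0,-0.027,0.9],[0.0005,0.0047,0,0,0,-0.027,0.9],[0.0007,0.0048,0,0,0,-0.027,0.9],[0.0008,0.0047,0,0,0,-0.027,0.9],[0.001,0.0047,0,0,0,-0.027,0.9],[0.0012,0.0047,0,0,0,-0.027,0.9],[0.0014,0.0046,0,0,0,-0.027,0.9],[0.0015,0.0046,0,0,0,-0.027,0.9],[0.0017,0.0045,0,0,0,-0.027,0.9]]'
python3 - <<'E'
from h import *
save("s3",optics.grab_frame("side"),170,110,300,240,5);save("c3",optics.grab_frame("scene"),190,100,340,250,4)
print(monitor.state()['clock'],monitor.state()['force'])
E
```

```text
clock: 6.2
tool_pos: [559.5, 139.0, 230.5]
ee_rot: [-1.561, 1.298, -1.563]
force: [-1.3, -4.3, 8.9]
gripper_width: 0.218
6.3 [ 0.56084498 -1.9685594   6.33169007]
```

View pics/c3.png

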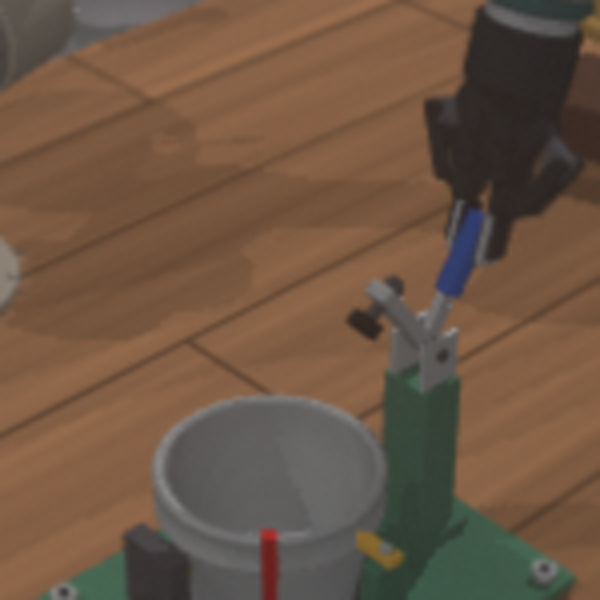

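The clamp arm is lifting (pad at about (365,322) in the crop) and the handle is held securely. I'll continue the swing.

```bash
python3 -m jog '[[0.0019,0.0044,0,0,0,-0.027,0.9],[0.002,0.0044,0,0,0,-0.027,0.9],[0.0022,0.0044,0,0,0,-0.027,0.9],[0.0023,0.0042,0,0,0,-0.027,0.9],[0.0025,0.0042,0,0,0,-0.027,0.9],[0.0027,0.004,0,0,0,-0.027,0.9],[0.0028,0.004,0,0,0,-0.027,0.9],[0.0029,0.0039,0,0,0,-0.027,0.9],[0.0031,0.0038,0,0,0,-0.027,0.9],[0,0,0,0,0,0,0.9]]'
python3 - <<'E'
from h import *
save("s4",optics.grab_frame("side"),170,110,300,240,5);save("c4",optics.grab_frame("scene"),220,100,370,250,4)
print(monitor.state()['clock'],monitor.state()['force'],pose()[0])
E
```

```text
clock: 7.3
tool_pos: [559.7, 167.2, 194.4]
ee_rot: [-1.567, 1.058, -1.565]
force: [4.1, 2.9, 3.8]
gripper_width: 0.223
7.4 [2.90629011 3.71448265 2.13816719] [559.75588999 166.89217338 194.95547293]
```

View pics/c4.png

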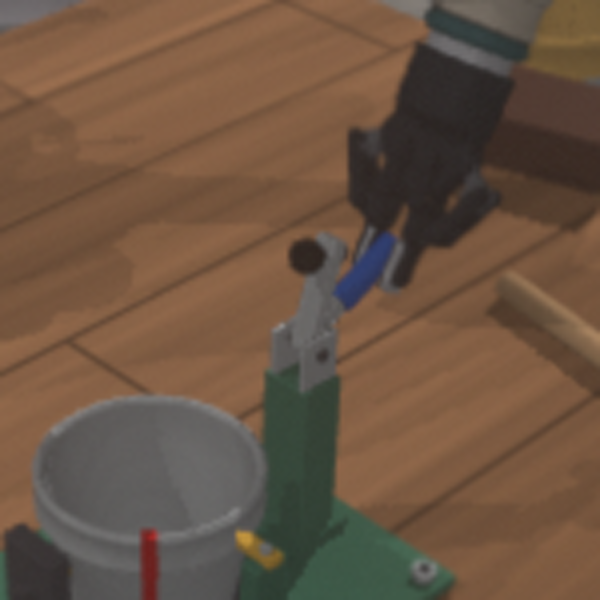

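View pics/s4.png

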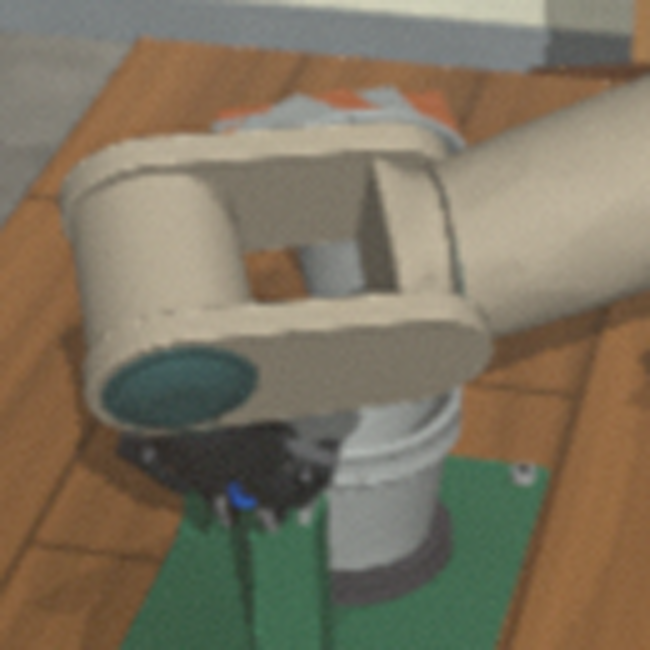

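```bash
python3 -m jog '[[0.0033,0.0037,0,0,0,-0.027,0.9],[0.0012,0.001,0,0,0,0,0.9],[0,0,0,0,0,0,0.9],[0,0,0,0,0,0,0.9]]'
python3 - <<'E'
from arc import *
def th():
    p,R=pose(); g=p-19*R.apply([1,0,0]); d=g-np.array([0,95.7,175]); return np.arctan2(d[1],d[2]),np.hypot(d[1],d[2])
print(th(),monitor.state()['force'])
E
```

```text
clock: 7.8
tool_pos: [559.8, 169.0, 188.5]
ee_rot: [-1.566, 1.032, -1.565]
force: [6.1, 5.9, 2.6]
gripper_width: 0.223
(np.float64(1.2256542032230069), np.float64(88.23815061646883)) [6.07530787 5.90423365 2.58304674]
```

```bash
python3 -m jog '[[0.002,0.0015,0,0,0,0,0.9],[0,0,0,0,0,0,0.9],[0,0,0,0,0,0,0.9]]'
python3 - <<'E'
from arc import *
p,R=pose(); g=p-19*R.apply([1,0,0]); d=g-np.array([0,95.7,175]); print(np.arctan2(d[1],d[2]),np.hypot(d[1],d[2]),p)
print(monitor.state()['force']);save("c5",optics.grab_frame("scene"),220,100,370,250,4)
E
```

```text
clock: 8.1
tool_pos: [559.8, 169.6, 186.5]
ee_rot: [-1.565, 1.033, -1.563]
force: [4.7, 6.8, 3.9]
gripper_width: 0.22
1.2498430634801996 88.15931847245571 [559.81968067 169.61709186 186.49856469]
[4.69796951 6.80179097 3.85643008]
```

View pics/c5.png

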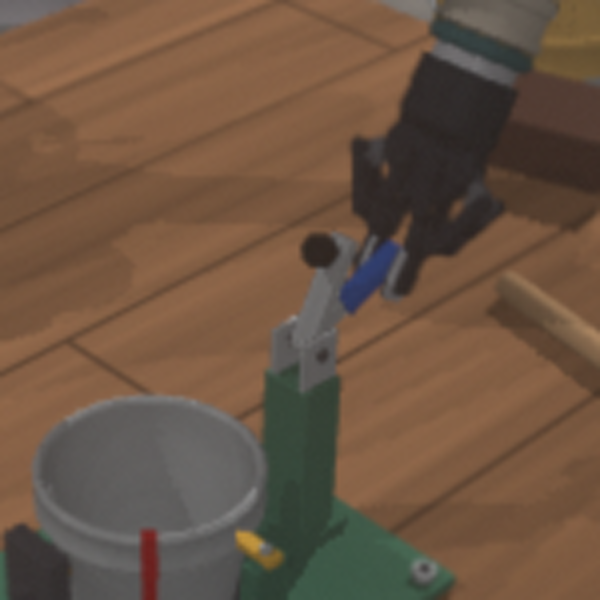

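```bash
python3 - <<'E'
from h import *
j=np.load('jig.npy')
for th in (1.0,1.1,1.15,1.2,1.25):
    P=[(0,147+r*np.sin(th),175+r*np.cos(th)) for r in (40,102)]
    a=np.pi-1.75*th; u=np.array([np.cos(a),np.sin(a)]); v=np.array([-u[1],u[0]])
    q=71*u+28*v; P.append((0,147+q[0],175+q[1])); P.append((0,147,175))
    print(th,((proj("scene",jig2w(j,P))-[220,100])*4).round(0).tolist())
E
```

```text
1.0 [[336.0, 298.0], [388.0, 232.0], [291.0, 260.0], [302.0, 341.0]]
1.1 [[338.0, 301.0], [392.0, 240.0], [305.0, 251.0], [302.0, 341.0]]
1.15 [[339.0, 302.0], [394.0, 244.0], [311.0, 248.0], [302.0, 341.0]]
1.2 [[339.0, 304.0], [395.0, 249.0], [318.0, 245.0], [302.0, 341.0]]
1.25 [[340.0, 306.0], [397.0, 253.0], [325.0, 243.0], [302.0, 341.0]]
```

```bash
python3 -m jog '[[0,0,0,0,0,0,0.3],[0,0,0,0,0,0,0.3],[0,0,0,0,0,0,0.3],[0,0,0,0,0,0,0.3],[-0.02,0,0,0,0,0,0.3],[-0.03,0,0,0,0,0,0.3],[-0.03,0,0,0,0,0,0.3],[-0.03,0,0,0,0,0,0.3],[-0.03,0,0,0,0,0,0.3],[0,0,0,0,0,0,0.3]]'
python3 - <<'E'
from h import *
save("c6",optics.grab_frame("scene"),190,100,340,300,3)
rows([((558,-90,320),down(0))],0.3)
E
```

```text
clock: 9.15
tool_pos: [559.3, 241.9, 309.9]
ee_rot: [-1.559, 1.034, -1.559]
force: [-0.3, -0.7, 0.3]
gripper_width: 0.696
[[0.0159,-0.0291,-0.0002,0.0,0.0,0.054,0.3],[0.0143,-0.0299,-0.0002,0.0,0.0,0.054,0.3],[0.0127,-0.0306,-0.0001,0.0,0.0,0.054,0.3],[0.011,-0.0312,-0.0002,0.0,0.0,0.054,0.3],[0.0093,-0.0318,-0.0001,0.0,0.001,0.054,0.3],[0.0076,-0.0322,-0.0001,0.0,0.0,0.054,0.3],[0.0058,-0.0326,-0.0002,0.0,0.001,0.054,0.3],[0.004,-0.0329,-0.0001,0.0,0.0,0.053,0.3],[0.0023,-0.033,-0.0001,0.0,0.001,0.054,0.3],[0.0005,-0.0332,-0.0002,0.0,0.0,0.053,0.3]]
10 [558. -90. 320.] [[0.0, -0.0, 1.0], [-0.0, 1.0, 0.0], [-1.0, -0.0, 0.0]]
```

View pics/c6.png

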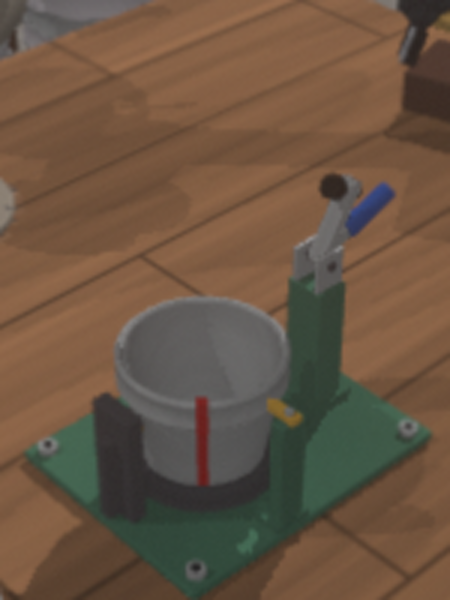

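Released; the clamp stays open. Moving over the pail to measure it.

```bash
python3 -m jog '[[0.016,-0.029,0,0,0,0.054,0.3],[0.0143,-0.03,0,0,0,0.054,0.3],[0.0127,-0.0306,0,0,0,0.054,0.3],[0.011,-0.0312,0,0,0,0.054,0.3],[0.0093,-0.0318,0,0,0,0.054,0.3],[0.0076,-0.0322,0,0,0,0.054,0.3],[0.0058,-0.0326,0,0,0,0.054,0.3],[0.004,-0.033,0,0,0,0.053,0.3],[0.0023,-0.033,0,0,0,0.054,0.3],[0.0005,-0.033,-0.001,0,0,0.053,0.3],[0,0,0,0,0,0,0.3],[0,0,0,0,0,0,0.3]]'
python3 -m jog '[[0,0,0,0,0,0,0.3],[0,0,0,0,0,0,0.3]]'
python3 - <<'E'
from h import *
j=np.load('jig.npy'); 
pr=pose(); im=optics.grab_frame("wrist"); print(pr[0]); cv2.imwrite("pics/w7raw.png",cv2.cvtColor(im,cv2.COLOR_RGB2BGR)); import pickle; pickle.dump((pr[0],pr[1].as_matrix()),open('w7.pkl','wb'))
P=[(r*np.cos(a),r*np.sin(a),147) for r in (80,72) for a in np.arange(0,6.28,.4)]+[(85,0,140),(125,191.2,12),(-125,191.2,12)]
save("w7",im,k=1.5); save("w7z",im,150,30,370,250,2.7,pts=wproj(jig2w(j,P),pr))
for l in ("pail_rim","pail_mark","pointer_tip","clamp_pivot","handle_grip","clamp_pad"):
    r=optics.landmark_of("wrist",l); print(l,[(q['at'],round(q['confidence'],2)) for q in r[:3]])
E
```

```text
clock: 10.4
tool_pos: [557.4, -91.9, 317.5]
ee_rot: [-2.562, 1.568, -2.565]
force: [0.0, 0.1, 0.3]
gripper_width: 0.696
clock: 10.6
tool_pos: [558.0, -89.5, 318.7]
ee_rot: [-1.85, 1.569, -1.848]
force: [0.3, -0.6, 0.1]
gripper_width: 0.702
[557.97183111 -89.51994992 318.69423394]
pail_rim [([254.1, 134.6], 0.92)]
pail_mark []
pointer_tip [([333.0, 137.2], 0.86)]
clamp_pivot []
handle_grip []
clamp_pad []
```

View pics/w7z.png

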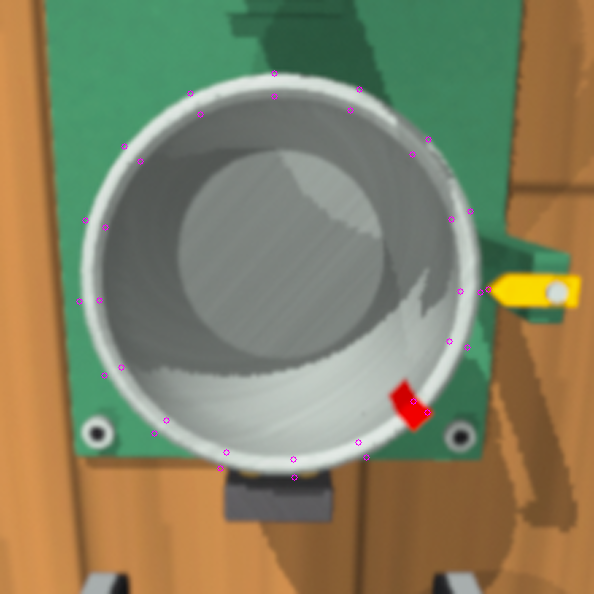

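```bash
cat > mark.py <<'E'
from h import *
def unproj(uv,z,pr):
    c=cam("wrist"); p,R=pr; T=np.array(c['tool_from_camera'])
    n=cv2.undistortPoints(np.array(uv,float).reshape(-1,1,2),c['camera_matrix'],np.array(c['distortion']))[:,0]
    d=R.apply(np.c_[n,np.ones(len(n))]@T[:3,:3].T); o=p+R.apply(T[:3,3])
    return o+d*((z-o[2])/d[:,2])[:,None]
def markang(im,pr,C,z=147):
    h=im.astype(int); m=(h[...,0]>150)&(h[...,1]<70)&(h[...,2]<70)
    v,u=np.nonzero(m); X=unproj(np.c_[u,v],z,pr)-np.array([C[0],C[1],0])
    r=np.hypot(X[:,0],X[:,1]); a=np.arctan2(X[:,1],X[:,0]); s=(r>71.5)&(r<80.5)
    print("red",m.sum(),"rim px",s.sum(),"ang",a[s].mean() if s.any() else None,"range",(a[s].min(),a[s].max()) if s.any() else None)
    return a[s].mean()
E
python3 - <<'E'
from mark import *
import pickle
p,R=pickle.load(open('w7.pkl','rb')); pr=(p,Ro.from_matrix(R))
im=cv2.cvtColor(cv2.imread("pics/w7raw.png"),cv2.COLOR_BGR2RGB)
for C in ((558.7,-50.4),(558.2,-51.3)): markang(im,pr,C)
t=unproj([(488/2.7+150-.5,289/2.7+30-.5)],140,pr)
print("tip",t, "ang",np.arctan2(t[0,1]+50.4,t[0,0]-558.7))
u=[(82,273),(481,273),(281,73),(281,473)]
print(unproj([(a/2.7+150-.5,b/2.7+30-.5) for a,b in u],147,pr).round(1))
E
```

```text
red 132 rim px 69 ang -0.7482264486765557 range (np.float64(-0.8147732288751065), np.float64(-0.683675236615391))
red 132 rim px 64 ang -0.7348274191844026 range (np.float64(-0.8022384755868809), np.float64(-0.6708572182961059))
tip [[643.04440288 -51.46529394 140.        ]] ang -0.01262961456729423
[[ 480.2  -44.4  147. ]
 [ 637.9  -44.1  147. ]
 [ 558.7   28.8  147. ]
 [ 558.9 -129.1  147. ]]
```

```bash
python3 - <<'E'
from h import *
C=np.array([559,-50.3]);f=np.pi-.37
P=[*(C+76*np.array([np.cos(f),np.sin(f)]))]
rows([(P+[205],down(-.37))],0.4)
E
```

```text
[[0.0228,0.0136,-0.014,0.074,0.0,0.0,0.4],[0.0228,0.0125,-0.0149,0.074,0.0,0.0,0.4],[0.0228,0.0113,-0.0158,0.074,0.0,0.001,0.4],[0.0228,0.0101,-0.0166,0.074,0.0,0.0,0.4],[0.0228,0.0089,-0.0174,0.075,0.001,0.001,0.4]]
5 [488.1 -22.8 205. ] [[-0.0, 0.362, 0.932], [0.0, 0.932, -0.362], [-1.0, 0.0, -0.0]]
```

```bash
python3 -m jog '[[0.0228,0.0136,-0.014,0.074,0,0,0.4],[0.0228,0.0125,-0.015,0.074,0,0,0.4],[0.0228,0.0113,-0.016,0.074,0,0.001,0.4],[0.0228,0.01,-0.0165,0.074,0,0,0.4],[0.0228,0.009,-0.0175,0.075,0,0.001,0.4],[0,0,0,0,0,0,0.4],[0,0,0,0,0,0,0.4],[0,0,0,0,0,0,0.4]]'
python3 - <<'E'
from h import *
C=np.array([559,-50.3]);f=np.pi-.37
P=[*(C+76*np.array([np.cos(f),np.sin(f)]))]
pr=pose(); im=optics.grab_frame("wrist"); print(pr[0])
save("w8",im,k=1.5,pts=wproj([(C[0]+r*np.cos(a),C[1]+r*np.sin(a),147) for r in (80,72) for a in np.arange(0,6.28,.2)],pr))
save("c8",optics.grab_frame("scene"),190,100,340,300,3)
rows([(P+[119],down(-.37))],0.4)
E
```

```text
clock: 11.75
tool_pos: [488.9, -23.6, 206.7]
ee_rot: [0.217, 1.567, -0.153]
force: [0.5, -0.8, 1.0]
gripper_width: 0.601
[488.92744855 -23.61331871 206.7118313 ]
[[0.0291,0.0002,-0.0004,-0.0,0.001,-0.0,0.4],[0.0291,0.0001,-0.0004,-0.0,0.001,-0.0,0.4],[0.0292,0.0002,-0.0003,-0.001,0.001,-0.001,0.4]]
3 [488.1 -22.8 119. ] [[-0.0, 0.362, 0.932], [-0.0, 0.932, -0.362], [-1.0, -0.0, -0.0]]
```

View pics/w8.png

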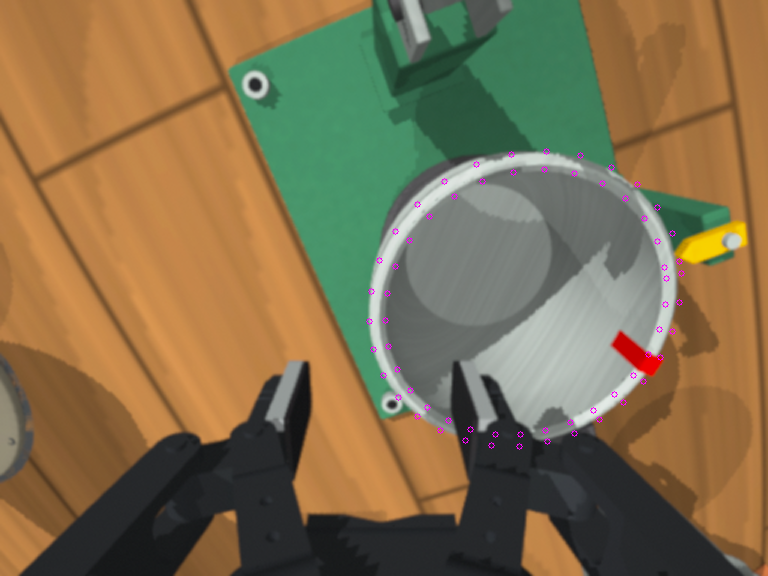

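View pics/c8.png

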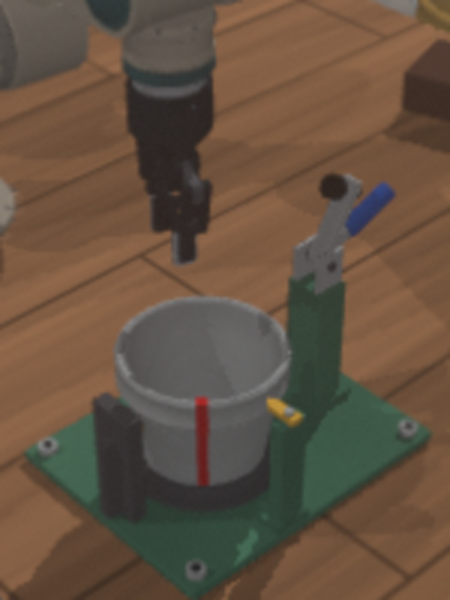

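```bash
python3 -m jog '[[0.029,0.0002,-0.0004,0,0.001,0,0.4],[0.029,0.0001,-0.0004,0,0.001,0,0.4],[0.029,0.0002,-0.0003,-0.001,0.001,-0.001,0.4],[0,0,0,0,0,0,0.4],[0,0,0,0,0,0,0.4]]'
python3 -m jog '[[0,0,0,0,0,0,0.7],[0,0,0,0,0,0,0.8],[0,0,0,0,0,0,0.8],[0,0,0,0,0,0,0.8]]' 20
python3 - <<'E'
from h import *
pr=pose(); im=optics.grab_frame("wrist"); print(pr[0],monitor.state()['force'])
save("w9",im,k=1.5)
save("c9",optics.grab_frame("scene"),190,140,340,300,4)
E
```

```text
clock: 12.35
tool_pos: [487.5, -22.5, 119.1]
ee_rot: [-2.79, 1.569, 3.123]
force: [0.2, -0.1, 0.2]
gripper_width: 0.599
clock: 12.75
tool_pos: [487.2, -22.2, 118.7]
ee_rot: [-2.787, 1.569, 3.126]
force: [-0.2, 0.2, -0.3]
gripper_width: 0.198
[487.22826156 -22.21228968 118.66297801] [-0.56390764 -0.57819475  0.33310084]
```

View pics/w9.png

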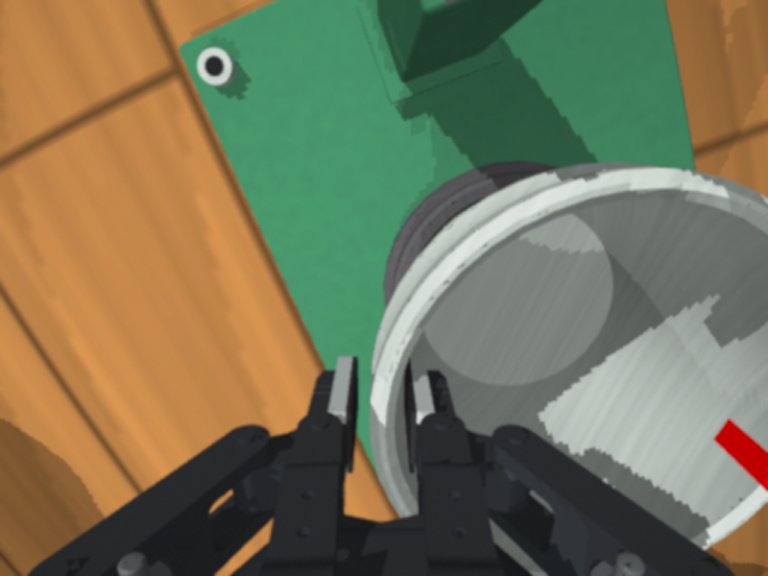

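View pics/c9.png

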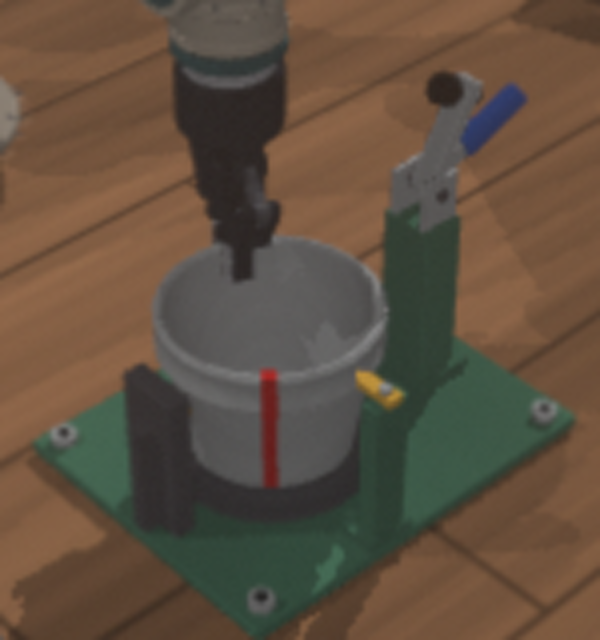

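```bash
python3 -m jog '[[0,0,0.001,0,0,0,0.8],[0,0,0,0,0,0,1],[0,0,0,0,0,0,1],[0,0,0,0,0,0,1],[0,0,0,0,0,0,1],[0,0,0,0,0,0,1]]' 30
python3 -m jog '[[0,-0.0038,0.0001,-0.05,0,0,1],[0,-0.0038,0.0001,-0.05,0,0,1],[0,-0.0038,0.0001,-0.05,0,0,1],[0,-0.0038,0.0001,-0.05,0,0,1],[0,0,0,0,0,0,1],[0,0,0,0,0,0,1]]'
python3 - <<'E'
from h import *
pr=pose(); im=optics.grab_frame("wrist"); print(pr[0],monitor.state()['force'])
save("w10",im,k=1.5)
save("c10",optics.grab_frame("scene"),190,140,340,300,4)
E
```

```text
clock: 13.45
tool_pos: [487.9, -22.8, 118.1]
ee_rot: [-2.688, 1.568, -3.058]
force: [-1.5, -1.5, 2.0]
gripper_width: 0.094
clock: 14.05
tool_pos: [483.9, -37.3, 118.1]
ee_rot: [-2.946, 1.568, -3.118]
force: [-0.7, -1.7, 1.0]
gripper_width: 0.095
[483.89042357 -37.25350903 118.12102552] [-1.68471387 -1.17590923  1.91558705]
```

View pics/c10.png

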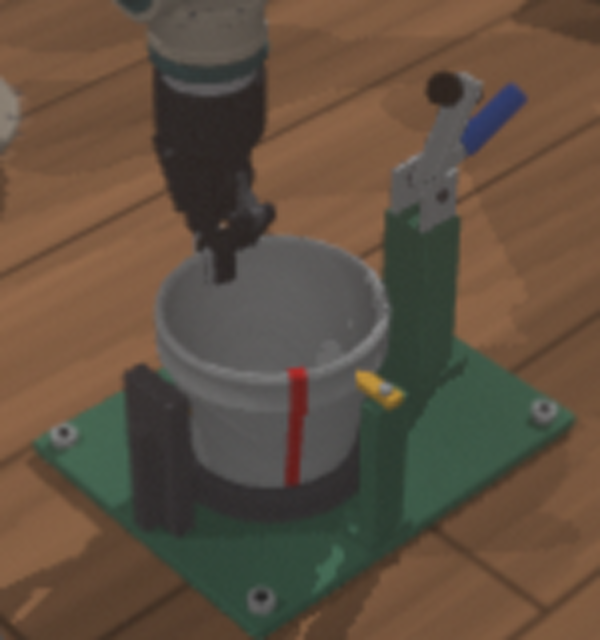

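```bash
python3 -m jog '[[0,-0.0038,0.0001,-0.05,0,0,1],[0,-0.0038,0.0001,-0.05,0,0,1],[0,-0.0038,0.0001,-0.05,0,0,1],[0,-0.0038,0.0001,-0.05,0,0,1],[0,-0.0038,0.0001,-0.05,0,0,1],[0,-0.0038,0.0001,-0.05,0,0,1],[0,-0.0038,0.0001,-0.05,0,0,1],[0,-0.0038,0.0001,-0.05,0,0,1],[0,-0.0038,0.0001,-0.05,0,0,1],[0,-0.0038,0.0001,-0.05,0,0,1],[0,0,0,0,0,0,1],[0,0,0,0,0,0,1]]'
python3 - <<'E'
from mark import *
pr=pose(); im=optics.grab_frame("wrist"); s=monitor.state(); print(pr[0],s['force'],pr[1].as_matrix()[:,2])
C=pr[0]+76*pr[1].apply([0,0,1]); print("C",C); markang(im,pr,C[:2])
save("w11",im,k=1.5)
save("c11",optics.grab_frame("scene"),190,140,340,300,4)
E
```

```text
clock: 15.35
tool_pos: [487.1, -74.6, 118.1]
ee_rot: [2.839, 1.569, -3.116]
force: [0.6, -2.6, 1.6]
gripper_width: 0.092
[487.12575365 -74.64637289 118.11483175] [ 0.88207453 -1.7838017   1.70064565] [ 0.94656    0.3225225 -0.0018456]
C [559.0643136  -50.13466307 117.9745664 ]
red 503 rim px 0 ang None range Nonemark.py:12: RuntimeWarning: Mean of empty slice.
  return a[s].mean()
  ret = ret.dtype.type(ret / rcount)
```

View pics/c11.png

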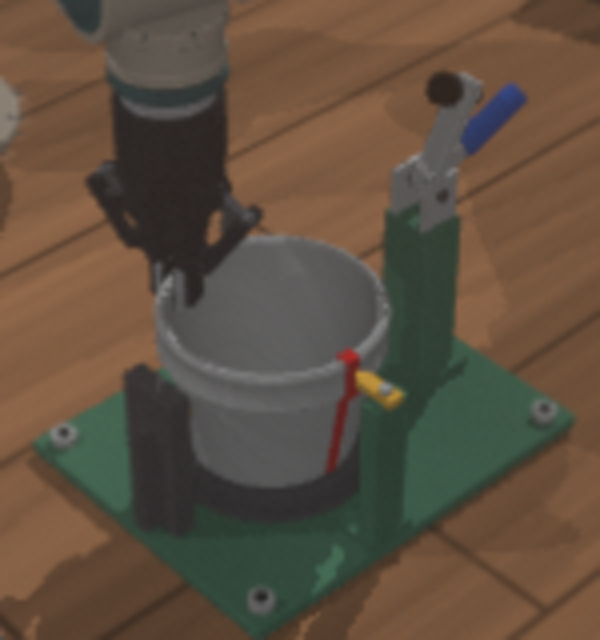

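View pics/w11.png

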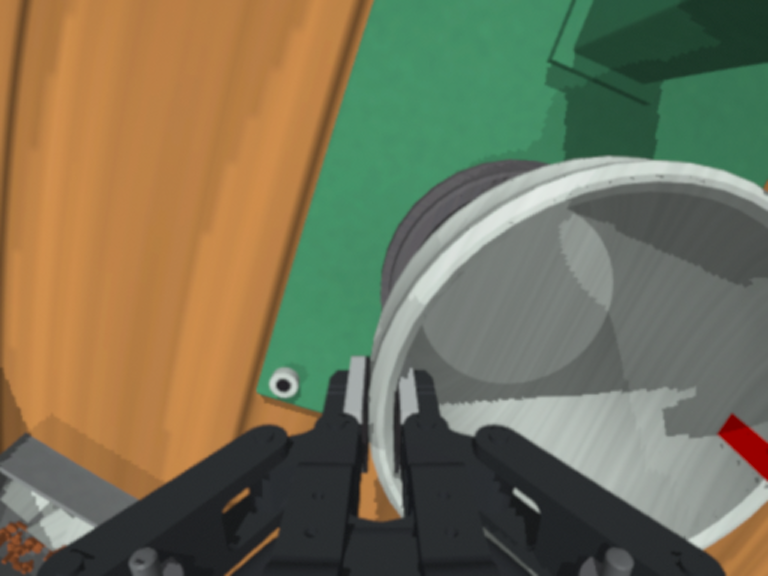

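```bash
python3 -m jog '[[0,-0.003,0.0001,-0.04,0,0,1],[0,0,0,0,0,0,1],[0,0,0,0,0,0,1],[0,0,0,0,0,0,1],[0,0,0,0,0,0,0.8],[0,0,0,0,0,0,0.7],[0,0,0,0,0,0,0.5],[0,0,0,0,0,0,0.5],[-0.02,0,0,0,0,0,0.5],[-0.03,0,0,0,0,0,0.5],[-0.03,0,0,0,0,0,0.5],[0,0,0,0,0,0,0.5]]'
python3 - <<'E'
from h import *
print(monitor.state()['force'])
rows([((558,-90,318.7),down(0))],0.3)
E
```

```text
clock: 16.65
tool_pos: [489.9, -77.9, 202.8]
ee_rot: [-0.673, 1.565, -0.303]
force: [0.1, -0.8, 0.1]
gripper_width: 0.5
[ 0.13110058 -0.75400448  0.07864915]
[[-0.0289,-0.0091,0.0149,0.092,0.001,0.001,0.3],[-0.0289,-0.0076,0.0156,0.093,0.001,0.001,0.3],[-0.0289,-0.0061,0.0163,0.092,0.001,0.0,0.3],[-0.029,-0.0047,0.0167,0.093,0.002,0.0,0.3]]
4 [558.  -90.  318.7] [[-0.0, 0.0, 1.0], [-0.0, 1.0, -0.0], [-1.0, -0.0, -0.0]]
```

```bash
python3 -m jog '[[-0.029,-0.009,0.015,0.092,0.001,0.001,0.3],[-0.029,-0.0075,0.0155,0.093,0.001,0.001,0.3],[-0.029,-0.006,0.0165,0.092,0.001,0,0.3],[-0.029,-0.0045,0.0165,0.093,0.002,0,0.3],[0,0,0,0,0,0,0.3],[0,0,0,0,0,0,0.3],[0,0,0,0,0,0,0.3],[0,0,0,0,0,0,0.3]]'
python3 - <<'E'
from mark import *
pr=pose(); im=optics.grab_frame("wrist"); print(pr[0]); cv2.imwrite("pics/w12raw.png",cv2.cvtColor(im,cv2.COLOR_RGB2BGR))
markang(im,pr,(559.0,-50.2))
save("w12",im,k=1.5); save("w12z",im,150,30,370,250,2.7)
h=im.astype(int); m=(h[...,0]>170)&(h[...,1]>130)&(h[...,2]<90); v,u=np.nonzero(m); k=u<340; 
i=u.argsort()[:12]; t=unproj(np.c_[u[i],v[i]],140,pr).mean(0); print("tip",u[i].mean(),v[i].mean(),t,np.arctan2(t[1]+50.2,t[0]-559))
s=(u>335); X=unproj(np.c_[u,v],140,pr); print("blade y mean",X[:,1].mean(), np.polyfit(X[:,0],X[:,1],1))
print(optics.landmark_of("wrist","pail_mark")[:2],optics.landmark_of("wrist","pointer_tip")[:2])
E
```

```text
clock: 17.45
tool_pos: [556.4, -89.2, 312.3]
ee_rot: [2.965, 1.56, 2.965]
force: [-0.8, -0.0, -0.2]
gripper_width: 0.707
[556.42743719 -89.20599458 312.28995743]
red 136 rim px 86 ang 0.023420890921894363 range (np.float64(-0.04315345457374166), np.float64(0.0930087744822587))
tip 0.0 363.25 [ 134.01521537 -416.17106034  140.        ] -2.430667147704101
blade y mean -98.19549918919475 [ -0.07468668 -60.52711875]
[{'at': [328.0, 137.5], 'confidence': 0.63}] [{'at': [336.8, 140.5], 'confidence': 0.56}]
```

View pics/w12z.png

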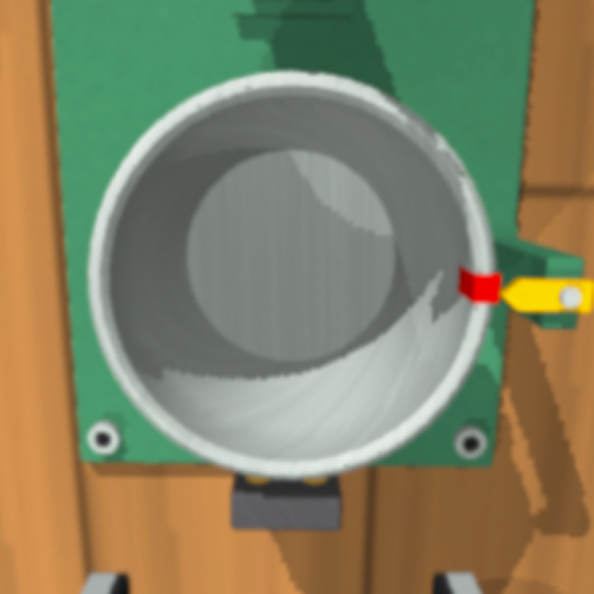

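```bash
python3 -m jog '[[0,0,0,0,0,0,0.3],[0,0,0,0,0,0,0.3]]'; python3 - <<'E'
from mark import *
pr=pose(); im=optics.grab_frame("wrist"); print(pr[0])
save("w13z",im,290,90,390,190,6)
h=im.astype(int); m=(h[...,0]>150)&(h[...,1]>110)&(h[...,2]<70)
m[:,:320]=0; m[:,380:]=0; m[:100]=0; m[180:]=0
v,u=np.nonzero(m); X=unproj(np.c_[u,v],140,pr)
for a in range(int(X[:,0].min()),int(X[:,0].max()),4):
    s=(X[:,0]>=a)&(X[:,0]<a+4); print(a,s.sum(),X[s,1].mean().round(2))
# center fit: rim outer by bright edge rays
g=cv2.cvtColor(im,cv2.COLOR_RGB2GRAY).astype(float)
markang(im,pr,(559.0,-50.2)); markang(im,pr,(559.,-51.0))
E
```

```text
clock: 17.8
tool_pos: [557.0, -89.3, 313.6]
ee_rot: [2.978, 1.563, 2.978]
force: [0.2, 0.1, 0.3]
gripper_width: 0.701
[556.95560317 -89.32877317 313.63165996]
643 19 -51.44
647 66 -55.92
651 86 -38.8
655 83 -40.08
659 102 -48.24
663 147 -49.25
667 157 -52.91
671 171 -58.33
675 248 -55.81
679 274 -54.96
683 221 -53.43
687 259 -56.36
691 164 -70.49
695 67 -85.05
red 132 rim px 81 ang 0.02499959897950491 range (np.float64(-0.04432378983166275), np.float64(0.09648714693348502))
red 132 rim px 81 ang 0.03551737236480661 range (np.float64(-0.034304332368690266), np.float64(0.10756086033753574))
```

View pics/w13z.png

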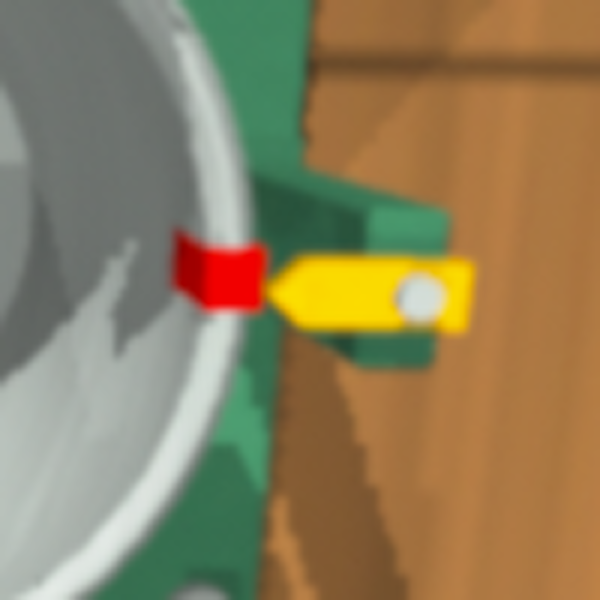

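```bash
python3 - <<'E'
from mark import *
pr=pose()
f=lambda a,b:(a/6+290-.5,b/6+90-.5)
print(unproj([f(266,290),f(440,295)],140,pr)); print(unproj([f(237,279),f(266,278),f(266,247),f(266,311)],147,pr))
print(unproj([f(237,279)],143,pr))
# base right edge etc. for jig axis: blade direction
E
```

```text
[[643.37389132 -51.41370738 140.        ]
 [675.31743716 -51.99099625 140.        ]]
[[636.20443328 -48.48774201 147.        ]
 [641.33315788 -48.26753555 147.        ]
 [640.8941864  -42.85820466 147.        ]
 [641.80998225 -54.0854396  147.        ]]
[[637.20352717 -49.0563187  143.        ]]
```

```bash
python3 - <<'E'
from h import *
e=rows([((483,-50.2,205),down(0))],0.4); rows([((483,-50.2,118.5),down(0))],0.4,start=e)
E
```

```text
[[0.0273,0.0097,-0.0183,0.0,-0.002,-0.0,0.4],[0.0273,0.0098,-0.0183,0.0,-0.002,-0.0,0.4],[0.0273,0.0097,-0.0184,0.0,-0.002,-0.001,0.4],[0.0272,0.0098,-0.0184,0.0,-0.002,-0.0,0.4]]
4 [483.  -50.2 205. ] [[-0.0, -0.0, 1.0], [0.0, 1.0, 0.0], [-1.0, 0.0, -0.0]]
[[0.0288,-0.0,-0.0,0.0,-0.0,-0.0,0.4],[0.0288,-0.0,-0.0,0.0,-0.0,-0.0,0.4],[0.0289,-0.0,-0.0,0.0,-0.0,-0.0,0.4]]
3 [483.  -50.2 118.5] [[-0.0, -0.0, 1.0], [0.0, 1.0, 0.0], [-1.0, 0.0, -0.0]]
```

```bash
python3 -m jog '[[0.0273,0.0097,-0.0183,0,-0.002,0,0.4],[0.0273,0.0097,-0.0183,0,-0.002,0,0.4],[0.0273,0.0097,-0.0183,0,-0.002,-0.001,0.4],[0.0273,0.0097,-0.0183,0,-0.002,0,0.4],[0,0,0,0,0,0,0.4],[0,0,0,0,0,0,0.4],[0,0,0,0,0,0,0.4],[0,0,0,0,0,0,0.4]]'
python3 - <<'E'
from h import *
print(pose()[0])
rows([((483,-50.2,118.5),down(0))],0.4)
E
```

```text
clock: 18.65
tool_pos: [484.7, -51.0, 206.8]
ee_rot: [-0.096, 1.568, -0.096]
force: [0.5, 0.4, -0.2]
gripper_width: 0.6
[484.70014262 -50.96109985 206.80391907]
[[0.0294,0.0003,-0.0007,-0.0,0.001,0.0,0.4],[0.0294,0.0002,-0.0006,-0.0,0.001,0.0,0.4],[0.0295,0.0003,-0.0006,-0.0,0.001,0.0,0.4]]
3 [483.  -50.2 118.5] [[0.0, 0.0, 1.0], [-0.0, 1.0, -0.0], [-1.0, -0.0, 0.0]]
```

```bash
python3 -m jog '[[0.029,0,0,0,0,0,0.4],[0.029,0,0,0,0,0,0.4],[0.029,0,0,0,0.001,0,0.4],[0,0,0,0,0,0,0.8],[0,0,0,0,0,0,0.8],[0,0,0,0,0,0,0.8],[0,0,0,0,0,0,0.8],[0,0,0,0,0,0,0.8]]'
python3 - <<'E'
from h import *
print(pose()[0],pose()[1].as_matrix().round(4).tolist())
E
```

```text
clock: 19.45
tool_pos: [483.9, -50.5, 119.2]
ee_rot: [-0.097, 1.57, -0.097]
force: [-0.2, -0.4, -0.1]
gripper_width: 0.202
[483.93732324 -50.5384612  119.17372721] [[0.0011, -0.0, 1.0], [-0.0001, 1.0, 0.0], [-1.0, -0.0001, 0.0011]]
```

```bash
python3 -m jog '[[0,0,-0.0007,0,0,0,0.8],[0,0,0,0,0,0,1],[0,0,0,0,0,0,1],[0,0,0,0,0,0,1],[0,0,0,0,0,0,1],[0,0,0,0,0,0,1],[0,0.0014,0,0.018,0,0,1],[0,0.0014,0,0.018,0,0,1],[0,0,0,0,0,0,1],[0,0,0,0,0,0,1],[0,0,0,0,0,0,1]]' 30
python3 -m jog '[[0,0,0,0,0,0,0.8],[0,0,0,0,0,0,0.7],[0,0,0,0,0,0,0.5],[0,0,0,0,0,0,0.5],[-0.02,0,0,0,0,0,0.5],[-0.03,0,0,0,0,0,0.5],[-0.03,0,0,0,0,0,0.5],[0,0,0,0,0,0,0.5]]'
python3 - <<'E'
from h import *
rows([((557,-90,318.7),down(0))],0.3)
E
```

```text
clock: 20.55
tool_pos: [482.7, -47.8, 118.4]
ee_rot: [-2.788, 1.57, -2.825]
force: [-1.2, -1.5, 6.5]
gripper_width: 0.088
clock: 21.35
tool_pos: [484.4, -47.9, 202.5]
ee_rot: [-0.113, 1.564, -0.149]
force: [1.0, -0.6, 0.6]
gripper_width: 0.502
[[-0.0231,-0.0079,0.015,-0.007,0.001,0.0,0.3],[-0.0232,-0.008,0.0149,-0.007,0.001,0.0,0.3],[-0.0232,-0.0081,0.0148,-0.007,0.002,0.0,0.3],[-0.0232,-0.0082,0.0147,-0.008,0.001,0.0,0.3],[-0.0232,-0.0084,0.0145,-0.007,0.002,0.001,0.3]]
5 [557.  -90.  318.7] [[-0.0, 0.0, 1.0], [0.0, 1.0, -0.0], [-1.0, 0.0, -0.0]]
```

```bash
python3 -m jog '[[-0.0232,-0.008,0.015,-0.007,0.001,0,0.3],[-0.0232,-0.008,0.015,-0.007,0.001,0,0.3],[-0.0232,-0.008,0.0147,-0.007,0.002,0,0.3],[-0.0232,-0.0082,0.0147,-0.008,0.001,0,0.3],[-0.0232,-0.0084,0.0145,-0.007,0.002,0,0.3],[0,0,0,0,0,0,0.3],[0,0,0,0,0,0,0.3],[0,0,0,0,0,0,0.3],[0,0,0,0,0,0,0.3],[0,0,0,0,0,0,0.3]]'
python3 - <<'E'
from mark import *
pr=pose(); im=optics.grab_frame("wrist"); print(pr[0])
save("w14z",im,290,90,390,190,6); save("w14",im,k=1.5)
markang(im,pr,(559.0,-50.2))
E
```

```text
clock: 22.35
tool_pos: [555.7, -89.6, 312.9]
ee_rot: [3.067, 1.562, 3.067]
force: [0.0, -1.2, -0.3]
gripper_width: 0.697
[555.66927341 -89.60449109 312.94456501]
red 138 rim px 80 ang -0.024954290259041556 range (np.float64(-0.09007512501186421), np.float64(0.045321552056398845))
```

View pics/w14z.png

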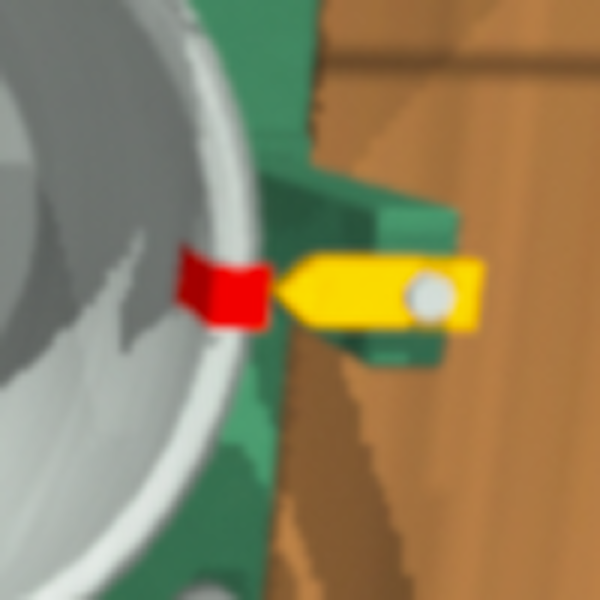

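View pics/w14.png

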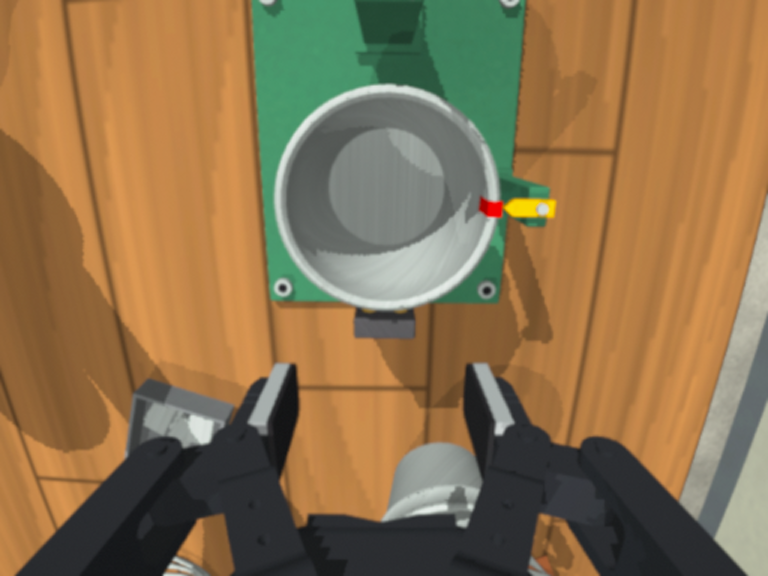

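```bash
python3 - <<'E'
from h import *
Q=Ro.from_rotvec([-.538,0,0])*down(0)
p0=np.array([559.5,169.6,186.5]); e=rows([(p0-140*Q.apply([1,0,0]),Q)],0.4); rows([(p0,Q)],.4,start=e)
E
```

```text
[[0.0007,0.0331,0.0004,0.0,-0.001,-0.054,0.4],[-0.0011,0.0331,0.0004,0.0,-0.001,-0.054,0.4],[-0.0029,0.033,0.0004,0.0,-0.001,-0.054,0.4],[-0.0047,0.0328,0.0004,0.0,-0.001,-0.054,0.4],[-0.0064,0.0325,0.0004,0.0,-0.001,-0.054,0.4],[-0.0082,0.0321,0.0004,0.0,-0.001,-0.054,0.4],[-0.0099,0.0316,0.0004,0.001,-0.001,-0.054,0.4],[-0.0116,0.031,0.0004,0.0,-0.0,-0.054,0.4],[-0.0133,0.0303,0.0004,0.001,-0.001,-0.053,0.4],[-0.0148,0.0295,0.0003,0.0,-0.0,-0.054,0.4]]
10 [559.5 241.3 306.7] [[-0.0, -0.0, 1.0], [-0.513, 0.859, 0.0], [-0.859, -0.513, -0.0]]
[[0.035,0.0,0.0,0.0,-0.0,0.0,0.4],[0.035,0.0,0.0,0.0,-0.0,0.0,0.4],[0.035,0.0,0.0,0.0,-0.0,0.0,0.4],[0.035,0.0001,0.0,0.0,-0.0,0.0,0.4]]
4 [559.5 169.6 186.5] [[-0.0, -0.0, 1.0], [-0.513, 0.859, 0.0], [-0.859, -0.513, -0.0]]
```

```bash
python3 -m jog '[[-0.01,0.033,0.0004,0,-0.001,-0.054,0.4],[-0.001,0.033,0.0004,0,-0.001,-0.054,0.4],[-0.003,0.033,0.0004,0,-0.001,-0.054,0.4],[-0.005,0.0328,0.0004,0,-0.001,-0.054,0.4],[-0.0065,0.0325,0.0004,0,-0.001,-0.054,0.4],[-0.008,0.032,0.0004,0,-0.001,-0.054,0.4],[-0.01,0.0316,0.0004,0.001,-0.001,-0.054,0.4],[-0.0115,0.031,0.0004,0,0,-0.054,0.4],[-0.0133,0.0303,0.0004,0.001,-0.001,-0.053,0.4],[-0.005,0.0295,0.0003,0,0,-0.054,0.4],[0,0,0,0,0,0,0.4],[0,0,0,0,0,0,0.4]]'
python3 -m jog '[[0,0,0,0,0,0,0.4],[0,0,0,0,0,0,0.4]]'
python3 - <<'E'
from h import *
im=optics.grab_frame("wrist"); save("w15",im,k=1.5); save("c15",optics.grab_frame("scene"),200,80,370,300,2.6)
Q=Ro.from_rotvec([-.538,0,0])*down(0); print(pose()[0])
p0=np.array([559.5,169.6,186.5]); rows([(p0-50*Q.apply([1,0,0]),Q)],.4)
E
```

```text
clock: 23.6
tool_pos: [559.8, 236.9, 308.2]
ee_rot: [-1.573, 1.031, -1.571]
force: [0.1, -0.9, 0.2]
gripper_width: 0.598
clock: 23.8
tool_pos: [560.2, 235.0, 310.7]
ee_rot: [-1.566, 1.033, -1.569]
force: [0.4, -0.3, 1.0]
gripper_width: 0.6
[560.15957324 235.18478449 310.40625276]
[[0.03,0.0024,-0.0003,-0.001,0.0,-0.0,0.4],[0.03,0.0024,-0.0002,-0.001,0.0,-0.0,0.4],[0.03,0.0023,-0.0002,-0.0,0.001,-0.0,0.4]]
3 [559.5 195.2 229.5] [[-0.0, 0.0, 1.0], [-0.512, 0.859, -0.0], [-0.859, -0.512, 0.0]]
```

View pics/w15.png

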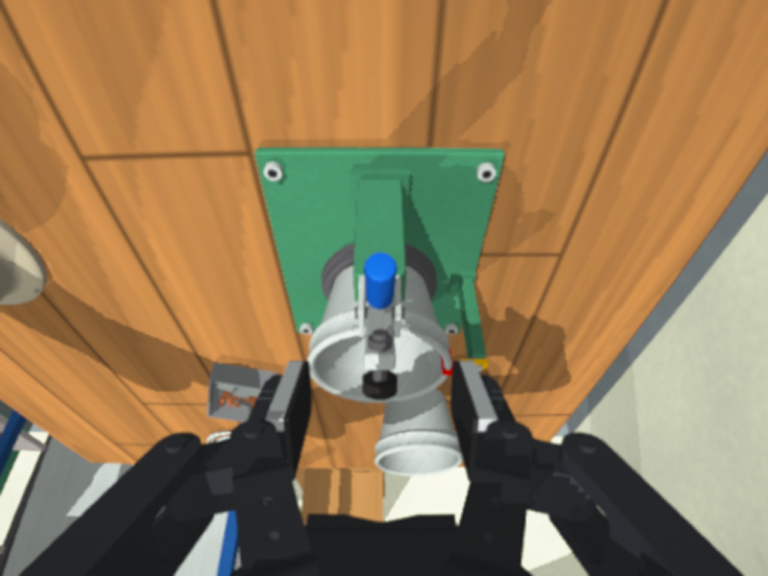

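View pics/c15.png

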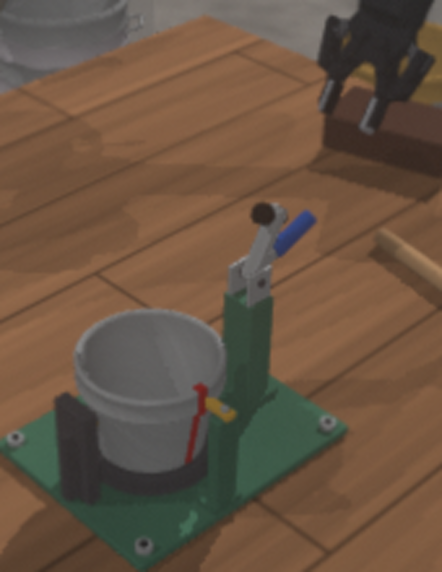

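```bash
python3 -m jog '[[0.03,0.003,-0.0003,-0.001,0,0,0.4],[0.03,0.003,-0.0002,-0.001,0,0,0.4],[0.03,0.001,-0.0002,0,0,0,0.4],[0,0,0,0,0,0,0.4],[0,0,0,0,0,0,0.4],[0,0,0,0,0,0,0.4]]'
python3 - <<'E'
from h import *
im=optics.grab_frame("wrist"); save("w16",im,k=1.5)
Q=Ro.from_rotvec([-.538,0,0])*down(0); print(pose()[0])
p0=np.array([559.5,169.6,186.5]); rows([(p0,Q)],.4)
E
```

```text
clock: 24.5
tool_pos: [559.9, 196.8, 231.0]
ee_rot: [-1.565, 1.034, -1.564]
force: [-0.1, 0.3, 0.3]
gripper_width: 0.601
[559.91539928 196.89336066 230.80561895]
[[0.026,-0.0004,-0.0003,0.0,0.002,-0.001,0.4],[0.026,-0.0004,-0.0002,0.0,0.002,-0.0,0.4]]
2 [559.5 169.6 186.5] [[-0.0, -0.0, 1.0], [-0.512, 0.859, -0.0], [-0.859, -0.512, -0.0]]
```

View pics/w16.png

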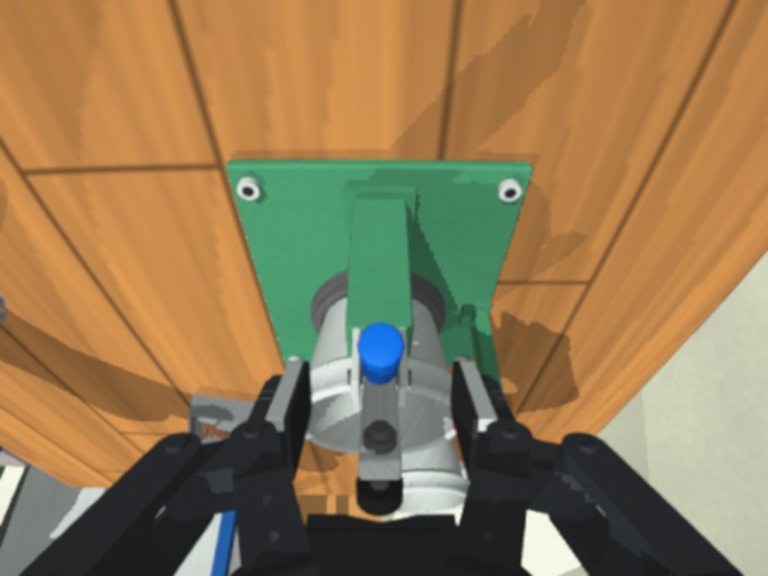

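```bash
python3 -m jog '[[0.026,-0.0004,-0.0003,0,0.001,0,0.4],[0.026,-0.0004,-0.0002,0,0.001,0,0.4],[0,0,0,0,0,0,0.4],[0,0,0,0,0,0,0.4],[0,0,0,0,0,0,0.9],[0,0,0,0,0,0,0.9],[0,0,0,0,0,0,0.9],[0,0,0,0,0,0,0.9],[0,0,0,0,0,0,0.9]]' 40
python3 - <<'E'
from arc import *
p,R=pose(); g=p-19*R.apply([1,0,0]); d=g-np.array([0,95.7,175]); t=np.arctan2(d[1],d[2]); r=np.hypot(d[1],d[2]); print(t,r,p,monitor.state()['force'])
k=.538/1.2
# start at 1.22 eq
n=24
st=(p,R)
th0=t; 
def q(th):
    g=np.array([p[0],95.7+r*np.sin(th),175+r*np.cos(th)]); Q=Ro.from_rotvec([-.538*th/th0,0,0])*down(0); return g+19*Q.apply([1,0,0]),Q
rows([q(th0*(1-i/24)) for i in range(1,25)],.9,start=(p,q(th0)[1]),step=1,ang=1)
E
```

```text
clock: 25.45
tool_pos: [559.8, 169.7, 185.9]
ee_rot: [-1.567, 1.034, -1.566]
force: [5.2, 4.0, 3.8]
gripper_width: 0.222
1.256750611878653 88.01578884391887 [559.76257999 169.69590259 185.8605766 ] [5.16168802 4.03334778 3.78818762]
[[-0.0029,-0.0031,0.0,0.0,0.0,0.022,0.9],[-0.0029,-0.0033,0.0,0.0,0.0,0.023,0.9],[-0.0027,-0.0032,0.0,0.0,0.0,0.022,0.9],[-0.0026,-0.0034,0.0,0.0,0.0,0.023,0.9],[-0.0025,-0.0035,0.0,0.0,0.0,0.022,0.9],[-0.0024,-0.0035,0.0,0.0,0.0,0.022,0.9],[-0.0023,-0.0036,-0.0,0.0,0.0,0.023,0.9],[-0.0021,-0.0036,0.0,0.0,0.0,0.022,0.9],[-0.0021,-0.0037,0.0,0.0,0.0,0.023,0.9],[-0.0018,-0.0038,0.0,0.0,0.0,0.022,0.9],[-0.0018,-0.0038,-0.0,0.0,0.0,0.023,0.9],[-0.0017,-0.0039,0.0,0.0,0.0,0.022,0.9]]
[[-0.0015,-0.004,-0.0,0.0,0.0,0.022,0.9],[-0.0014,-0.0039,0.0,0.0,0.0,0.023,0.9],[-0.0012,-0.004,-0.0,0.0,0.0,0.022,0.9],[-0.0011,-0.0041,0.0,0.0,0.0,0.023,0.9],[-0.001,-0.0041,0.0,0.0,0.0,0.022,0.9],[-0.0008,-0.0041,0.0,0.0,0.0,0.022,0.9],[-0.0008,-0.0041,-0.0,0.0,0.0,0.023,0.9],[-0.0005,-0.0042,0.0,0.0,0.0,0.022,0.9],[-0.0005,-0.0041,0.0,0.0,0.0,0.023,0.9],[-0.0003,-0.0042,0.0,0.0,0.0,0.022,0.9],[-0.0001,-0.0042,-0.0,0.0,0.0,0.023,0.9],[-0.0,-0.0041,0.0,0.0,0.0,0.022,0.9]]
24 [559.8  95.7 244. ] [[0.0, 0.0, 1.0], [0.0, 1.0, 0.0], [-1.0, 0.0, 0.0]]
```

```bash
python3 -m jog '[[-0.0029,-0.0031,0,0,0,0.022,0.9],[-0.0029,-0.0033,0,0,0,0.023,0.9],[-0.0027,-0.0032,0,0,0,0.022,0.9],[-0.0026,-0.0034,0,0,0,0.023,0.9],[-0.0025,-0.0035,0,0,0,0.022,0.9],[-0.0024,-0.0035,0,0,0,0.022,0.9],[-0.0023,-0.0036,0,0,0,0.023,0.9],[-0.0021,-0.0036,0,0,0,0.022,0.9],[-0.0021,-0.0037,0,0,0,0.023,0.9],[-0.0018,-0.0038,0,0,0,0.022,0.9],[-0.0018,-0.0038,0,0,0,0.023,0.9],[-0.0017,-0.0039,0,0,0,0.022,0.9]]'
python3 -m jog '[[-0.0015,-0.004,0,0,0,0.022,0.9],[-0.0014,-0.0039,0,0,0,0.023,0.9],[-0.0012,-0.004,0,0,0,0.022,0.9],[-0.0011,-0.0041,0,0,0,0.023,0.9],[-0.001,-0.0041,0,0,0,0.022,0.9],[-0.0008,-0.0041,0,0,0,0.022,0.9],[-0.0008,-0.0041,0,0,0,0.023,0.9],[-0.0005,-0.0042,0,0,0,0.022,0.9],[0,0,0,0,0,0,0.9]]'
python3 - <<'E'
from h import *
save("c17",optics.grab_frame("scene"),190,100,340,300,3);print(monitor.state()['force'])
E
```

```text
clock: 26.65
tool_pos: [559.4, 142.1, 226.3]
ee_rot: [-1.575, 1.304, -1.573]
force: [4.5, 2.1, -4.5]
gripper_width: 0.222
clock: 27.55
tool_pos: [559.1, 110.1, 241.0]
ee_rot: [-1.591, 1.481, -1.591]
force: [4.1, 0.0, 0.8]
gripper_width: 0.224
[ 4.41491873 -1.33497731  1.34045571]
```

View pics/c17.png

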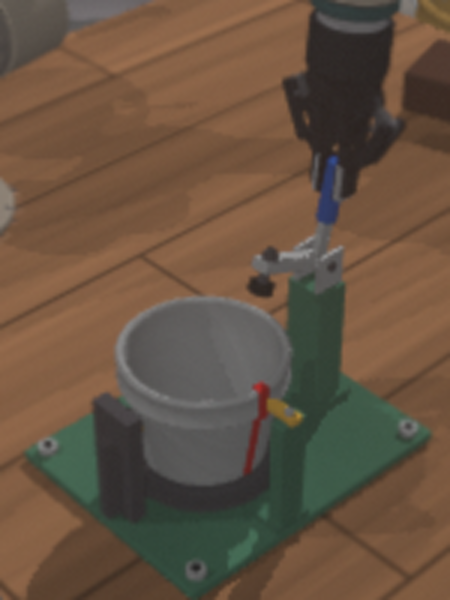

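Closing cleanly; I'll finish slowly and watch the force.

```bash
python3 -m jog '[[-0.0005,-0.0041,0,0,0,0.023,0.9],[-0.0003,-0.0042,0,0,0,0.022,0.9],[0,-0.002,0,0,0,0.012,0.9],[0,-0.002,0,0,0,0.012,0.9],[0,-0.002,0,0,0,0.012,0.9],[0,0,0,0,0,0.01,0.9],[0,0,0,0,0,0,0.9],[0,0,0,0,0,0,0.9]]'
python3 - <<'E'
from h import *
save("c18",optics.grab_frame("scene"),190,100,340,300,3);print(monitor.state()['force'],pose()[0])
E
```

```text
clock: 28.4
tool_pos: [559.0, 96.9, 242.4]
ee_rot: [-3.126, 1.569, -3.126]
force: [3.3, -0.7, 2.9]
gripper_width: 0.217
[ 2.85102568 -1.73390546  1.66430147] [558.95235777  97.0005768  242.41619602]
```

View pics/c18.png

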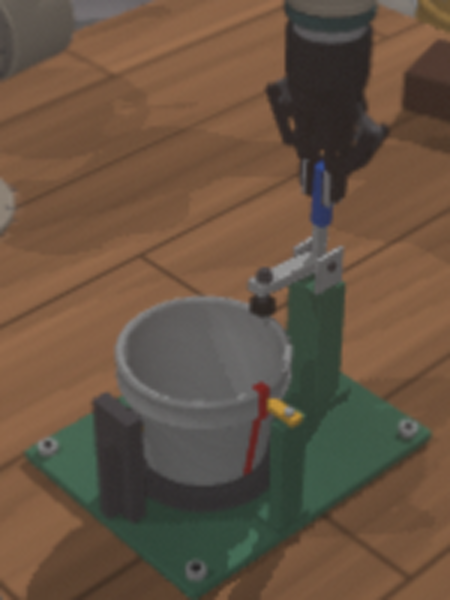

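```bash
python3 -m jog '[[0,-0.001,0,0,0,0,0.9],[0,-0.001,0,0,0,0,0.9],[0,-0.001,0,0,0,0,0.9],[0,0,0,0,0,0,0.9],[0,0,0,0,0,0,0.9]]'
python3 - <<'E'
from h import *
save("c19",optics.grab_frame("scene"),240,160,310,250,7);print(monitor.state()['force'],pose()[0])
E
```

```text
clock: 28.95
tool_pos: [559.0, 94.2, 242.4]
ee_rot: [2.897, 1.569, 2.898]
force: [2.7, 0.7, 3.6]
gripper_width: 0.22
[2.13047584 0.42502081 4.80853754] [558.94853402  94.18664526 242.38498424]
```

View pics/c19.png

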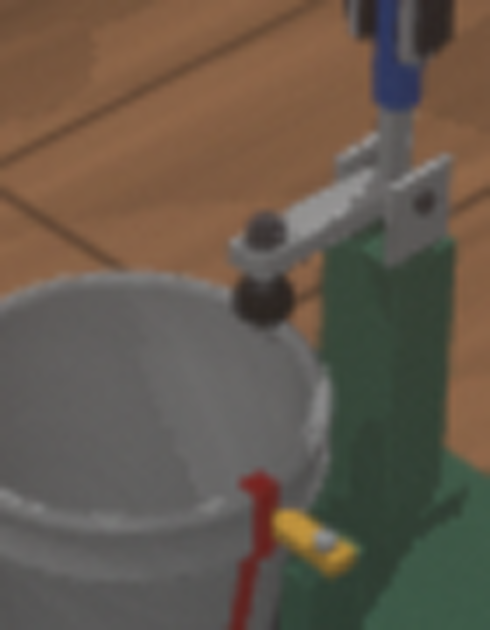

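```bash
python3 -m jog '[[0,-0.001,0,0,0,0,0.9],[0,0,0,0,0,0,0.9],[0,0,0,0,0,0,0.9]]'
python3 -m jog '[[0,0,0,0,0,0,0.6],[0,0,0,0,0,0,0.3],[0,0,0,0,0,0,0.3],[0,0,0,0,0,0,0.3],[0,0,0,0,0,0,0.3],[-0.02,0,0,0,0,0,0.3],[-0.03,0,0,0,0,0,0.3],[-0.03,0,0,0,0,0,0.3],[0,0,0,0,0,0,0.3],[0,0,0,0,0,0,0.3]]'
python3 - <<'E'
from h import *
print(pose()[0])
rows([((557,-90,319),down(0))],0.3)
E
```

```text
clock: 29.3
tool_pos: [559.0, 93.6, 242.3]
ee_rot: [2.656, 1.568, 2.657]
force: [3.4, 4.3, 4.1]
gripper_width: 0.221
clock: 30.3
tool_pos: [559.3, 93.0, 322.6]
ee_rot: [2.834, 1.57, 2.835]
force: [-0.1, 0.1, -1.3]
gripper_width: 0.699
[559.28832521  93.03186745 322.56952834]
[[0.0006,-0.0305,-0.0004,0.0,-0.0,-0.0,0.3],[0.0006,-0.0305,-0.0004,0.0,-0.0,-0.0,0.3],[0.0006,-0.0305,-0.0004,0.0,-0.0,-0.0,0.3],[0.0006,-0.0305,-0.0004,0.0,-0.0,-0.0,0.3],[0.0006,-0.0305,-0.0004,0.0,-0.001,-0.0,0.3],[0.0005,-0.0305,-0.0004,0.0,-0.0,-0.0,0.3]]
6 [557. -90. 319.] [[-0.0, -0.0, 1.0], [0.0, 1.0, 0.0], [-1.0, 0.0, -0.0]]
```

```bash
python3 -m jog '[[-0.01,0,0,0,0,0,0.3],[0,-0.03,0,0,0,0,0.3],[0,-0.03,0,0,0,0,0.3],[0,-0.03,0,0,0,0,0.3],[0,-0.03,0,0,0,0,0.3],[0,-0.03,0,0,0,0,0.3],[0,-0.03,0,0,0,0,0.3],[0,0,0,0,0,0,0.3],[0,0,0,0,0,0,0.3],[0,0,0,0,0,0,0.3],[0,0,0,0,0,0,0.3],[0,0,0,0,0,0,0.3]]'
python3 - <<'E'
from mark import *
pr=pose(); im=optics.grab_frame("wrist"); print(pr[0])
save("w20z",im,190,20,390,190,3.9); save("w20t",im,290,90,390,190,6)
markang(im,pr,(559.0,-50.2))
save("c20",optics.grab_frame("scene"),190,140,340,300,4)
save("s20",optics.grab_frame("side"),170,140,300,270,4)
E
```

```text
clock: 31.5
tool_pos: [559.3, -86.1, 332.2]
ee_rot: [2.927, 1.568, 2.929]
force: [-0.2, -0.0, -0.1]
gripper_width: 0.697
[559.32861532 -86.05617698 332.19675166]
red 82 rim px 72 ang -0.02432714386373067 range (np.float64(-0.09384814527881087), np.float64(0.04588469943608391))
```

View pics/w20t.png

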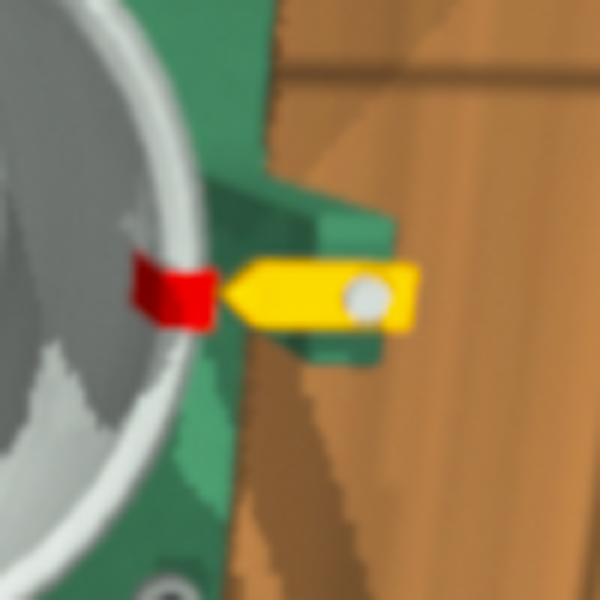

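View pics/w20z.png

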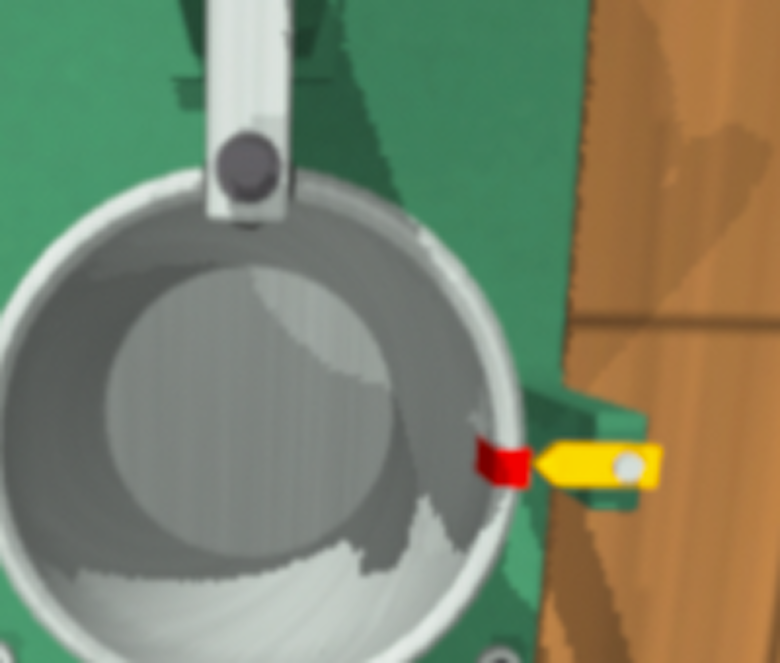

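View pics/c20.png

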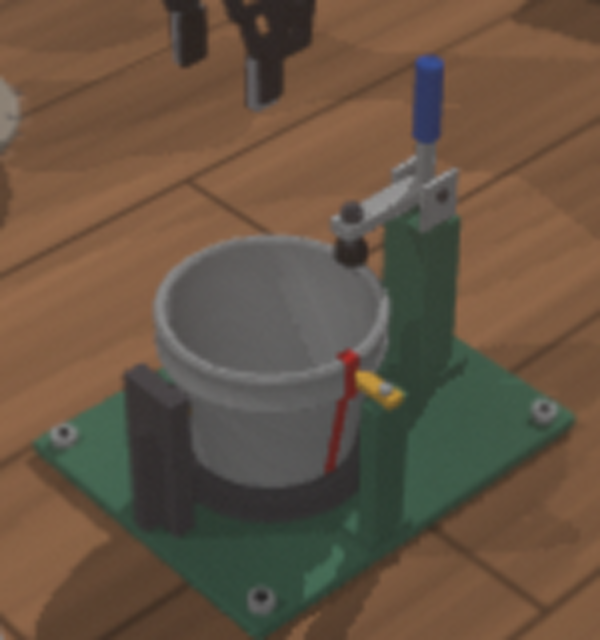

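The clamp is shut, with its handle and pad where they were in the first picture. The mark faces the pointer tip and the robot is touching nothing, so I'm handing in.

```bash
python3 -c "
from plant import ctrl
print(ctrl.hand_in())"
```

```text
the job is handed in; nothing more can be done
None
```

I opened the clamp fully and turned the pail about 0.70 rad net, until the red mark stood at the pointer. Then I swung the clamp shut, let go, and handed the job in with about 32 s on the robot's clock.

- **Mark:** the first turn overshot by about 0.036 rad (some 3 mm at the rim). I gripped the pail again, turned it back and re-measured. The last wrist picture, taken with the clamp shut, puts the mark at −0.024 rad and the pointer tip at about −0.015 rad. That leaves it under 1 mm off at the rim, which is within the calibration error.
- **Clamp:** the handle and pad appear where they were in the first scene picture, before the clamp was opened. The joint angle was judged from pictures only. At the end of both strokes the force on the wrist rose only slightly, so I did not feel a clear end stop.
- **Pail:** it looks seated in its nest, with its axis within about 1 mm of where it was at the start.
- **Forces:** the readings I saw stayed around 10 N or less.
- **Bystanders:** I kept clear of the hammer, the spare pail and the rivet tray, but did not measure their positions again at the end.

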